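# Set the dial of the spoke threading machine and latch its guard

## Robot

A 7-joint arm with a two-finger parallel gripper is mounted at the origin on the work surface. World frame = base frame: x ahead of the robot, y to its left, z up, the work surface at z = 0. Lengths are in m, angles in rad, forces in N, time in s.
With the tool pointing down it reaches from about 0.425 to 0.925 m from the base axis. Payload 6.8 kg.
Tool frame: the origin (TCP) lies midway between the tips of the shut fingers; the grasp point (between the pads) lies 19 mm behind it; z points along the fingers, y is the direction in which the jaws open and shut (so a half turn about z gives the same grasp; the last joint's range is limited). The gripper opens to 88 mm and grips with 3 to 60 N. Pads are 20 mm wide; open, the fingers measure 115 mm over their backs; the gripper's body (75 mm by 178 mm) begins 61 mm behind the grasp point.
Start: joints at [1.04, 0.477, 0.022, 1.555, -0.011, 1.109, -0.083], TCP at [0.277, -0.616, 0.223] pointing down, gripper open.
Joint ranges: [-2.96, 2.96], [-0.34, 2.1], [-1.41, 1.46], [0.24, 2.44], [-1.37, 4.51], [0.17, 1.92], [-2.96, 2.96]. Speed limits (rad/s): [2.39, 2.39, 3.14, 3.14, 3.14, 3.14, 3.14].

## Interface

Orientations are given as a 3x3 rotation matrix whose columns are the frame's x, y, z axes.
In Python, from station import state, camera, camera_model, finish_job gives the robot as it stands.
- The arm moves only by the shell command python3 -m handwheel 'ROWS' [FORCE]. ROWS is JSON, a list of rows, each an object with "dp": the shift along the tool's x, y, z in m, a list of three; "rot": the turn, a rotation vector about the tool's x, y, z in degrees, a list of three; "hand": the gripper's target within -1 to 1 (fully open at 1, half-way at 0, shut at -1). In form: [{"dp": [dx, dy, dz], "rot": [rx, ry, rz], "hand": hand}, ...]. A call has 1 to 20 rows; each row is the pose to reach, as a shift and turn from the pose measured when the call began, along the tool's axes at that moment; what a row does not reach only later rows make up. A row lasts 1/10 s, in which the tool goes at most 50 mm and 8.59 degrees, less where a joint would pass 70% of its speed; a pose out of reach is approached as far as the arm can. A call with a gripper value outside its range is refused whole. The fingers move at their own pace and stop on an object; FORCE is the grip in N (left out, the last holds). Time passes only in rows, so rows that repeat a pose let the fingers close. It gives the time, the measured TCP pose, the force and the opening at its end, in the units of the state.
- state(): the state, without advancing time (a new reading comes with each control period).
- camera(name): name is "scene" or "top"; returns (picture, depth): 420x560x3 uint8, red, green, blue; 420x560 float32, m along the optical axis (not along the pixel's ray), 0 where there is no reading.
- camera_model(name): a dict with "vertical_fov" (degrees; the focal length in pixels is half the picture's height over the tangent of half this angle, whatever the lens; pixels are square), "cx", "cy" (the principal point, pixels), "world_from_camera" (4x4, takes a point from camera to world coordinates). Camera axes: x right, y down, z forward; pixel columns grow to the right and rows downward; lengths in m; the calibration is good to about 2 mm. A picture is of the moment at which its call begins. camera_model takes no time and is no camera call.
- finish_job(): hands the job in, once; it reports no verdict.
The state is a dict: "time_s": time; "joint_pos": joint angles; "joint_velocities": joint speeds; "effort": joint torques, N m; "tool_pos": TCP position; "eef_rot": TCP orientation; "wrist_force": force on the tool from outside, world axes, zero at the start; "ft_torque": the same for the moment, N m; "finger_gap": finger opening in m.
Only numpy, scipy, OpenCV 4.12 (cv2) and the standard library are available. Lean on these libraries where they do the work, as an engineer would, in place of code of your own. Each camera call takes 0.05 s, during which the arm holds its last target. There are 200 camera calls.

## Task

Make the spoke threading machine ready to run: first, with the guard still open, turn the dial on its sloping deck until the pointer lines up with the index tab of the ring around it, and let go of it. Then push the clear sliding guard shut over the dial until its catch clicks and it stays shut by itself, pressing gently and stopping as soon as it has caught: its fin must not be squeezed, nor the guard forced against its buffer, with more than 30 N. Leave the things standing about undisturbed, and let go of the machine.

Things in the scene. Friction and masses are not known exactly. Their poses are not given: they have to be found in the camera images.
- machine: Grey wedge-shaped bench machine, fixed, 480 wide (y), 250 deep (x -100 at the front, towards the robot, to +150), 262 high with its lamp bar; origin at table height. Its deck faces front and up: it slopes at 35 degrees from (x -100, z 50) to (x +56, z 159); outward normal (-0.574, 0, 0.819), upslope direction (0.819, 0, 0.574) in this frame. Flat top at z 159.
- dial: Black dial on the deck at mid-slope, at machine y = -75, turning about the deck's normal (z); origin on its axis, 8 above the deck; x is where the pointer points. Friction about 0.05 N m, stays where left. Starts 0.45 to 1.4 rad anticlockwise (looking onto the deck) of the index: turn it clockwise; stops at least 0.4 rad beyond. Its disc: radius 27, 6 high; on it the grip bar.
- dial_grip (a point): Point on the dial's axis 28 above the deck (20 above the dial's origin), in its grip bar: 14 thick, 47 long along x (-24 to +23, the pointed end, with a white line, is +x), from 14 to 38 above the deck. x is the way the pointer points, z the deck's normal.
- index_tab (a point): Index tab of the aluminium ring (radius 38, 6 high) around the dial: a tab 6 wide with a black line, top 11 above the deck; the point lies on its top, 41 from the dial's axis; x points outward from the dial's axis through the tab (to be matched by the pointer), z is the deck's normal. The ring is clamped, set differently each time.
- guard: Clear window 152 x 175 x 5 with aluminium edge strips (up to 7 above its origin), 40 above the deck, sliding along y. Origin: window centre; x upslope, y as the machine's, z the deck's normal. Open at machine y about +82 to +122; pushed to -y to shut, against 4 to 7 N of spring and friction. Let go before it is caught, it slides back open by more than 60.
- guard_grip (a point): Middle of the black fin on the guard: 70 long (upslope), 14 thick (y), standing 30 out of the window; this point is 15 below its top, 15 above the window and 58 above the deck. Axes as the guard's.
- deck_centre (a point): Middle of the sloping deck's surface, at machine (-22, 0, 104.5); x upslope, y as the machine's, z the deck's normal. Two rails along y, 10 wide and 50 high, stand on it with their middles 82 below and above this point (154 clear between). Thread rollers under the guard's way: y -150 to -184, upslope of the middle, 34 high.
- lamp_bar (a point): Middle of the lamp bar's underside: a bar 40 (x) x 22 (z) over the deck along the machine's whole width, at machine x -12 to +28, z 237 to 262, on brackets at both ends. It bars the way from straight above: the gripper must come in tilted along the deck's normal, leaning towards the robot.
- guard_pin (a point): Steel catch pin on the guard's leading (-y) edge, 102 ahead of its origin. It rides under a sprung roller (8 to 14 N of push in all, for about 7 mm, then it snaps in) and then meets a buffer of 5 N per mm that bottoms at 8 mm. This catch unit, at the deck's right end, is clamped anywhere along a 40 slot: the guard is caught with its centre at machine y -93 to -52; find it by feel.
- tray: Grey divided tray 70 x 110 x 28 on the machine's flat top. Leave alone.
- lube: White bottle, 48 diameter, 130 high, origin at its foot. Leave alone.
- grease: White jar, 76 diameter, 60 high, origin at its foot. Leave alone.
- driver: Black-handled screwdriver, 190 long, lying on the table. Leave alone.
- spanner: Steel spanner, 180 long, lying on the table. Leave alone.
- cassette: Stepped steel sprocket cluster, 110 diameter, 36 high, origin at its foot. Leave alone.
- hub: Aluminium wheel hub, 58 diameter, 95 high, standing on end, origin at its foot. Leave alone.

How it is judged:
On the way:
1. the dial's pointer is within 0.09 rad (5 degrees) of the index tab, at rest and let go, with the guard still open (its centre at y above +15 mm in the machine's frame) (angle between the x axis of dial_grip and the x axis of index_tab, either way round below 0.09 rad and angular speed of dial below 0.1 rad/s and y of guard in the frame of machine above 0.015 m and contact force between dial and the fingers below 0.05 N), for 0.2 s.
At the end, for the whole second after the job is handed in: The pointer is still within 0.09 rad of the index tab, and the guard, let go, stays shut at rest: its centre below y = -47 mm in the machine's frame (angle between the x axis of dial_grip and the x axis of index_tab, either way round below 0.09 rad and y of guard in the frame of machine below -0.047 m and linear speed of guard below 0.01 m/s); the robot touches nothing.
It fails at once if the guard is pushed or squeezed with more than 30 N (contact force between guard and the fingers above 30 N or contact force between guard and the arm above 30 N).
It fails at once if a thing standing about is moved by more than 30 mm (distance of any of tray, lube, grease, driver, spanner, cassette, hub from where it was at the start of the episode above 0.03 m).
It also fails if it takes over 50 s, if anything falls off the work surface, if the arm or the gripper's body presses on something with over 40 N, if the wrist force passes 120 N, or if a joint passes its speed limit or range.

## Working session

There is one attempt and no reset: what is moved stays moved. The work goes in short steps, Python scripts to look and compute and a shell command to move; the robot and the scene stay as the last step left them, time stands still between calls to the robot, and variables do not carry over. Pictures are saved under pics/ and viewed, about 8 in all and at most 12, crops included, and the job is handed in when it is done.

```bash
mkdir -p pics; ls
python3 - <<'E'
from station import *
import cv2,numpy as np
s=state();print(s)
for n in("scene","top"):
    p,d=camera(n);np.savez(f"{n}0.npz",p=p,d=d)
    cv2.imwrite(f"pics/{n}0.png",p[:,:,::-1]);print(n,camera_model(n))
E
```

```text
pics
{'time_s': 0.0, 'joint_pos': array([ 1.03988327,  0.47779824,  0.02233222,  1.55642433, -0.01149968,
        1.1092873 , -0.08312652]), 'joint_velocities': array([ 1.39305738e-05, -1.00235399e-03,  9.11521575e-04,  4.64970897e-04,
        1.62699074e-03,  1.48378427e-03,  2.16721467e-03]), 'effort': array([ 6.32987085e-04, -5.82854426e+01,  1.53475408e+00, -2.72610265e+01,
       -5.42890909e-02,  1.69913558e-02,  1.26433874e-04]), 'tool_pos': array([ 0.27672005, -0.61502448,  0.22169428]), 'eef_rot': array([[ 9.11937324e-01,  4.10328641e-01, -8.50291799e-04],
       [ 4.10329502e-01, -9.11935975e-01,  1.57419505e-03],
       [-1.29474364e-04, -1.78446703e-03, -9.99998399e-01]]), 'wrist_force': array([-0.12382246, -0.11899479, -0.03417257]), 'ft_torque': array([-0.0432651 ,  0.04847979,  0.00443863]), 'finger_gap': 0.08802329364766884}
scene {'vertical_fov': 54.68337142240042, 'cx': 276.97330462910065, 'cy': 215.43469938694216, 'world_from_camera': array([[-5.00432601e-01, -7.74989927e-01,  3.85950547e-01,
         3.19467425e-02],
       [-8.65775320e-01,  4.47671637e-01, -2.23658671e-01,
         2.73861478e-01],
       [ 5.54104158e-04, -4.46072548e-01, -8.94996634e-01,
         1.32433549e+00],
       [ 0.00000000e+00,  0.00000000e+00,  0.00000000e+00,
         1.00000000e+00]])}
top {'vertical_fov': 42.60293278527497, 'cx': 282.8415441902247, 'cy': 212.6208596717127, 'world_from_camera': array([[ 1.49562138e-02, -9.99098423e-01,  3.97322644e-02,
         4.69371904e-01],
       [-9.99888148e-01, -1.49418683e-02,  6.57998639e-04,
        -1.88800871e-02],
       [-6.37311404e-05, -3.97376614e-02, -9.99210145e-01,
         1.65354321e+00],
       [ 0.00000000e+00,  0.00000000e+00,  0.00000000e+00,
         1.00000000e+00]])}
```

View pics/scene0.png

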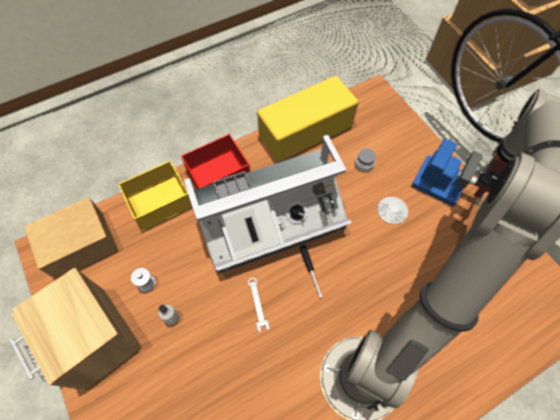

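View pics/top0.png

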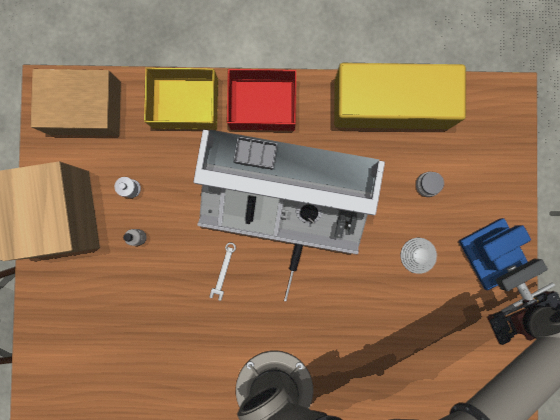

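```bash
cat > h.py <<'E'
import numpy as np,cv2
from station import *
def model(n,h=420):
    m=camera_model(n);f=h/2/np.tan(np.radians(m['vertical_fov']/2))
    return f,m['cx'],m['cy'],m['world_from_camera']
def cloud(n,d):
    f,cx,cy,T=model(n);v,u=np.mgrid[:420,:560]
    P=np.stack([(u-cx)/f*d,(v-cy)/f*d,d],-1)
    return P@T[:3,:3].T+T[:3,3]
def proj(n,P):
    f,cx,cy,T=model(n);q=(np.asarray(P)-T[:3,3])@T[:3,:3]
    return np.stack([q[...,0]/q[...,2]*f+cx,q[...,1]/q[...,2]*f+cy],-1)
E
python3 - <<'E'
from h import *
for n in("scene","top"):
    z=np.load(n+"0.npz");d=z['d'];P=cloud(n,d)
    m=(d>0)&(abs(P[...,2]-.262)<.006)&(P[...,0]>.45)&(P[...,0]<.95)&(abs(P[...,1])<.4)
    k,l,st,c=cv2.connectedComponentsWithStats(m.astype(np.uint8))
    for i in range(1,k):
        if st[i,4]>200:
            Q=P[l==i];(c0,w,a)=cv2.minAreaRect((Q[:,:2]*1000).astype(np.float32))
            print(n,st[i],Q[:,2].mean(),c0,w,a)
    # deck plane by region
    m=(d>0)&(P[...,2]>.06)&(P[...,2]<.15)&(P[...,0]>.45)&(P[...,0]<.85)&(abs(P[...,1])<.35)
    print(n,m.sum(),P[m].min(0),P[m].max(0))
E
```

```text
scene [ 184  135  162   85 2199] 0.26198415248915585 (629.3826293945312, -30.305572509765625) (480.41632080078125, 145.14505004882812) 80.81005096435547
scene 7049 [ 0.45003377 -0.34991     0.06007175] [0.84994358 0.34985388 0.1499848 ]
top [ 193  129  191   86 3144] 0.26307717881044973 (630.1104125976562, -30.263961791992188) (480.5493469238281, 141.98129272460938) 80.57573699951172
top 6817 [ 0.45001182 -0.34997008  0.06000639] [0.84988607 0.34816338 0.14999574]
```

```bash
cat >> h.py <<'E'
yaw=np.radians(-9.3);Rm=np.array([[np.cos(yaw),-np.sin(yaw),0],[np.sin(yaw),np.cos(yaw),0],[0,0,1]])
c=np.array([.6297,-.0303,0])
tm=c-Rm@[.060,0,0]
Rd=Rm@np.array([[.8192,0,-.5736],[0,1,0],[.5736,0,.8192]])
dc=lambda: tm+Rm@[-.022,0,.1045]
def rect(n,p,h,y0,y1,x0,x1,s=4):
    # pixel s per mm; columns: -y (right), rows: -x (down): x up
    Y,X=np.meshgrid(np.arange(y1,y0,-1/s),np.arange(x1,x0,-1/s))
    W=dc()+np.stack([X,Y,0*X+h],-1)/1000@Rd.T
    uv=proj(n,W).astype(np.float32)
    return cv2.remap(p,uv[...,0],uv[...,1],cv2.INTER_CUBIC)
E
python3 - <<'E'
from h import *
for n in("scene","top"):
    z=np.load(n+"0.npz");d=z['d'];P=cloud(n,d)
    M=(P-tm)@Rm
    m=(d>0)&(abs(M[...,2]-.262)<.008)&(abs(M[...,1])<.2)&(abs(M[...,0])<.1)
    q=M[m];print(n,np.percentile(q[:,0],[1,50,99])*1000)
    for s in(-1,1):
        k=q[s*q[:,1]>.1];print('front/back y%+d'%s,np.percentile(k[:,0],[1,99])*1000)
    D=(P-dc())@Rd
    for x0 in (-60,60):
        m=(d>0)&(abs(D[...,0]*1000-x0)<8)&(abs(D[...,1])<.05)
    m=(d>0)&(abs(D[...,2])<.008)&(abs(D[...,0])<.07)&(abs(D[...,1])<.23)
    print('deck h',m.sum(),np.median(D[m][:,2])*1000)
    # guard fin: height 58..73
    m=(d>0)&(D[...,2]>.062)&(D[...,2]<.08)&(abs(D[...,0])<.06)&(abs(D[...,1])<.2)
    print('fin',m.sum(),D[m].mean(0)*1000,np.percentile(D[m],[2,98],axis=0)*1000)
    a=rect(n,z['p'],11,-135,-15,-60,60)
    b=rect(n,z['p'],38,-135,-15,-60,60)
    cv2.imwrite(f"pics/r_{n}.png",np.hstack([a,b])[:,:,::-1] if 0 else cv2.resize(np.hstack([a,b]),(800,400))[:,:,::-1])
E
```

```text
scene [-11.1986623    7.29274776  29.44382725]
front/back y-1 [-10.86425024  29.5324987 ]
front/back y+1 [-11.36743175  29.15137254]
deck h 2636 1.020852386019143
fin 207 [  3.7299526  -38.70434634  71.7539913 ] [[ -28.23424571 -174.68211843   63.47719324]
 [  35.62836707   96.32435227   78.51449054]]
top [-9.55581204  9.8257112  29.88290815]
front/back y-1 [-9.30506058 30.06724944]
front/back y+1 [-9.79103465 29.60808802]
deck h 1883 2.063901389662516
fin 239 [  7.10403437 -44.86647156  72.81529548] [[ -25.20139237 -174.70124259   62.72606462]
 [  37.60056347   95.55463702   78.43121106]]
```

View pics/r_scene.png

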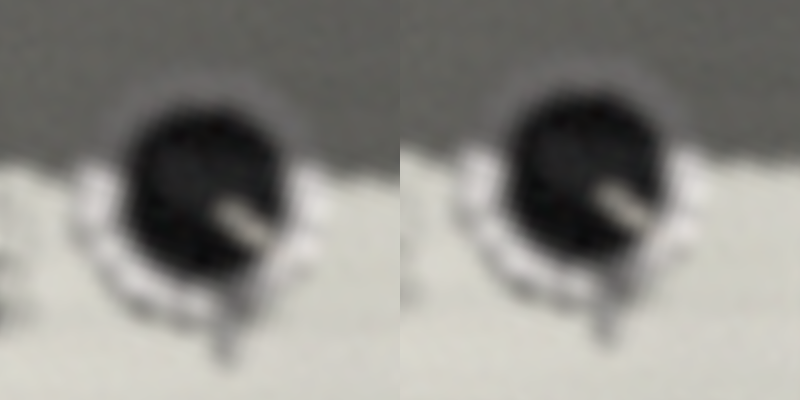

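```bash
sed -i 's/\[.060,0,0\]/[.0588,0,0]/' h.py
python3 - <<'E'
from h import *
for n in("scene","top"):
    z=np.load(n+"0.npz");d=z['d'];P=cloud(n,d);D=(P-dc())@Rd*1000
    m=(d>0)&(D[...,2]>62)&(D[...,2]<80)&(abs(D[...,0])<60)&(D[...,1]>40)&(D[...,1]<150)
    print('fin',m.sum(),np.median(D[m],0),np.percentile(D[m],[2,98],axis=0))
    m=(d>0)&(D[...,2]>30)&(D[...,2]<45)&(abs(D[...,0])<45)&(abs(D[...,1]+75)<40)
    print('knob top',m.sum(),D[m].mean(0) if m.any() else '')
    m=(d>0)&(D[...,2]>20)&(abs(D[...,0])<70)&(D[...,1]<-130)
    print('catch',m.sum(),np.percentile(D[m],[2,98],axis=0))
a=cv2.resize(np.hstack([rect('top',np.load('top0.npz')['p'],h,-125,-25,-50,50) for h in(11,38)]),(800,400))
p=np.load('scene0.npz')['p'][185:235,262:332];b=cv2.resize(p,None,fx=5.7,fy=4*1.425,interpolation=cv2.INTER_CUBIC)
o=np.zeros((600,800,3),np.uint8);o[:400]=a;cv2.imwrite('pics/r2.png',o[:400,:,::-1])
E
```

```text
fin 102 [ 2.23288506 90.27879006 71.70747717] [[-32.31682275  83.31050644  64.10715971]
 [ 35.83735548  96.77338316  75.64989521]]
knob top 60 [  3.30166705 -72.39250801  37.21394046]
catch 9700 [[ -65.77387813 -686.82331892   27.52418916]
 [  67.15591603 -172.85065769  828.17260672]]
fin 113 [ 7.05348712 89.17436471 73.35859052] [[-27.45523397  82.43261847  62.89222862]
 [ 37.28538477  96.0873483   77.85008754]]
knob top 82 [  5.36448346 -74.029121    37.21654289]
catch 4200 [[ -60.25819447 -726.91574115   23.14244799]
 [  65.55687927 -165.17160995  396.81602882]]
```

View pics/r2.png

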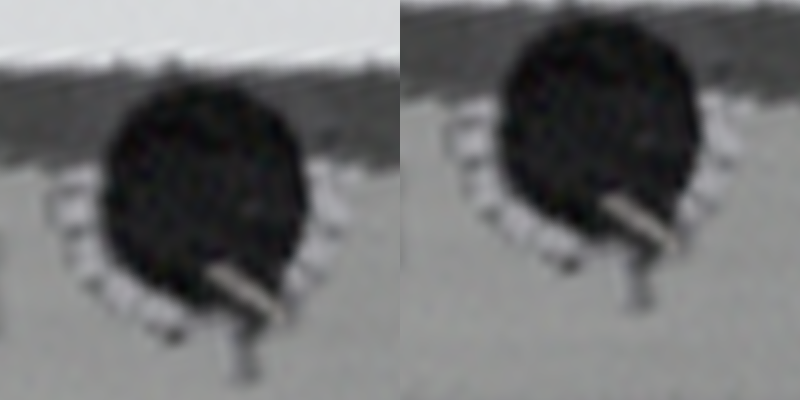

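```bash
cat >> h.py <<'E'
from scipy.spatial.transform import Rotation as Ro
def dialR(phi,th):
    """phi: image angle (deg) of pointer (0=right=-y, 90=upslope); th: lean of the body along bar direction. deck frame"""
    p=np.radians(phi);b=np.array([np.sin(p),-np.cos(p),0]);n=np.array([0,0,1.])
    t=np.radians(th)
    z=-(np.cos(t)*n+np.sin(t)*b)   # body behind -z => leans toward b
    y=np.cross(n,b);  # jaw direction
    if y[1]>0: y=-y
    return np.stack([np.cross(y,z),y,z],1)
def goal(Pd,Rdk):
    "deck-frame mm pose -> dp, rot in tool axes"
    s=state();R=s['eef_rot'];W=dc()+Rd@(np.array(Pd)/1000)
    dp=R.T@(W-s['tool_pos']);rv=Ro.from_matrix(R.T@Rd@Rdk).as_rotvec(degrees=True)
    return np.round(dp,4),np.round(rv,1)
def where():
    s=state();print('t',round(s['time_s'],2),'deckTCP mm',np.round(Rd.T@(s['tool_pos']-dc())*1000,1),'gap',round(s['finger_gap'],4),'F deck',np.round(Rd.T@s['wrist_force'],1),'q',np.round(s['joint_pos'],2))
    R=Rd.T@s['eef_rot'];j=R[:,1];print('tool z deck',np.round(R[:,2],3),'tool y',np.round(j,3))
    return s
E
python3 - <<'E'
from h import *
for phi in(-36,-76):
  for th in(0,15,25,35):
    R=dialR(phi,th)
    g=np.stack(np.meshgrid(np.linspace(-37.5,37.5,16),np.linspace(-89,89,36),np.linspace(-80,-230,31)),-1).reshape(-1,3)
    D=g@R.T+[3,-75,19]
    # machine x,z rel deck centre
    X=D[:,0]*.819-D[:,2]*.574;Z=D[:,0]*.574+D[:,2]*.819
    m=(Z>120)&(Z<170);print(phi,th,'max X at lamp heights (lamp front at 10):',X[m].max().round(1),'min h',D[:,2].min().round(),'lowZ maxX',X[Z<132].max().round() if (Z<132).any() else None)
s=where()
for th in (0,25): print(goal([3,-75,150],dialR(-36,th)))
E
```

```text
-36 0 max X at lamp heights (lamp front at 10): 22.7 min h 99.0 lowZ maxX 15.0
-36 15 max X at lamp heights (lamp front at 10): 8.1 min h 87.0 lowZ maxX 5.0
-36 25 max X at lamp heights (lamp front at 10): -0.1 min h 76.0 lowZ maxX -0.0
-36 35 max X at lamp heights (lamp front at 10): -6.7 min h 63.0 lowZ maxX -7.0
-76 0 max X at lamp heights (lamp front at 10): -9.8 min h 99.0 lowZ maxX -7.0
-76 15 max X at lamp heights (lamp front at 10): -43.6 min h 87.0 lowZ maxX -28.0
-76 25 max X at lamp heights (lamp front at 10): -75.6 min h 76.0 lowZ maxX -41.0
-76 35 max X at lamp heights (lamp front at 10): -126.9 min h 63.0 lowZ maxX -53.0
t 0.1 deckTCP mm [ -74.4 -634.1  195.3] gap 0.0878 F deck [-0.2  0.4 -0.7] q [ 1.04  0.48  0.02  1.56 -0.01  1.11 -0.08]
tool z deck [-0.574  0.001 -0.819] tool y [ 0.452 -0.834 -0.318]
(array([ 0.3834, -0.4167, -0.0067]), array([-24.4,  25.4, -19.9]))
(array([ 0.3834, -0.4167, -0.0067]), array([-20. ,  49.7, -25.3]))
```

```bash
python3 -m handwheel '[{"dp":[0.04,-0.04,-0.05],"rot":[0,0,0],"hand":0},{"dp":[0.383,-0.417,-0.03],"rot":[-20,46,-25],"hand":0},{"dp":[0.383,-0.417,-0.03],"rot":[-20,46,-25],"hand":0},{"dp":[0.383,-0.417,-0.03],"rot":[-20,46,-25],"hand":0},{"dp":[0.383,-0.417,-0.03],"rot":[-20,46,-25],"hand":0},{"dp":[0.383,-0.417,-0.03],"rot":[-20,46,-25],"hand":0},{"dp":[0.383,-0.417,-0.03],"rot":[-20,46,-25],"hand":0},{"dp":[0.383,-0.417,-0.03],"rot":[-20,46,-25],"hand":0},{"dp":[0.383,-0.417,-0.03],"rot":[-20,46,-25],"hand":0},{"dp":[0.383,-0.417,-0.03],"rot":[-20,46,-25],"hand":0},{"dp":[0.383,-0.417,-0.03],"rot":[-20,46,-25],"hand":0},{"dp":[0.383,-0.417,-0.03],"rot":[-20,46,-25],"hand":0},{"dp":[0.383,-0.417,-0.03],"rot":[-20,46,-25],"hand":0},{"dp":[0.383,-0.417,-0.03],"rot":[-20,46,-25],"hand":0},{"dp":[0.383,-0.417,-0.03],"rot":[-20,46,-25],"hand":0}]' 10
python3 - <<'E'
from h import *
where()
print(goal([3,-75,60],dialR(-36,22)));print(goal([3,-75,19],dialR(-36,22)))
p,d=camera('top');cv2.imwrite('pics/t1.png',cv2.resize(p[100:300,170:450],None,fx=2.5,fy=2.5)[:,:,::-1])
E
```

```text
time_s: 1.6
tool_pos: [0.4626, -0.088, 0.2806]
eef_rot: [[0.372, 0.601, 0.708], [0.713, -0.673, 0.197], [0.595, 0.431, -0.679]]
wrist_force: [0.4, 0.4, -0.3]
finger_gap: 0.0439
t 1.6 deckTCP mm [ 39.8 -84.  187.2] gap 0.0439 F deck [ 0.1  0.4 -0.4] q [ 0.82 -0.14 -0.4   2.44 -1.37  0.54  0.87]
tool z deck [ 0.157  0.309 -0.938] tool y [ 0.822 -0.567 -0.049]
(array([-0.0568, -0.029 ,  0.1163]), array([-3.1,  2. ,  0.3]))
(array([-0.0709, -0.027 ,  0.1548]), array([-3.1,  2. ,  0.3]))
```

View pics/t1.png

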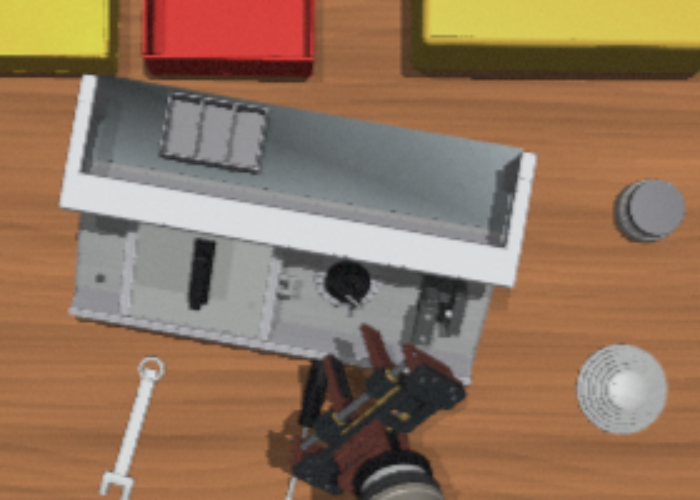

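Run:
```python
from h import *
for h in (100,50,20): print(goal([3,-74,h],dialR(-76.5,3)))
```

```text
(array([-0.0411, -0.0321,  0.0794]), array([-11. , -15.2,  40.5]))
(array([-0.0581, -0.0296,  0.1263]), array([-11. , -15.2,  40.5]))
(array([-0.0684, -0.0281,  0.1545]), array([-11. , -15.2,  40.5]))
```

```bash
python3 -m handwheel '[{"dp":[-0.04,-0.03,0.03],"rot":[-2,-3,8],"hand":0.36},{"dp":[-0.041,-0.032,0.05],"rot":[-11,-15.2,40.5],"hand":0.36},{"dp":[-0.041,-0.032,0.05],"rot":[-11,-15.2,40.5],"hand":0.36},{"dp":[-0.041,-0.032,0.07],"rot":[-11,-15.2,40.5],"hand":0.36},{"dp":[-0.041,-0.032,0.079],"rot":[-11,-15.2,40.5],"hand":0.36},{"dp":[-0.041,-0.032,0.079],"rot":[-11,-15.2,40.5],"hand":0.36},{"dp":[-0.041,-0.032,0.079],"rot":[-11,-15.2,40.5],"hand":0.36},{"dp":[-0.041,-0.032,0.079],"rot":[-11,-15.2,40.5],"hand":0.36}]'
python3 - <<'E'
from h import *
where()
for h in (50,20): print(goal([3,-74,h],dialR(-76.5,3)))
E
```

```text
time_s: 2.45
tool_pos: [0.4682, -0.0843, 0.2137]
eef_rot: [[0.797, 0.027, 0.603], [0.098, -0.992, -0.085], [0.596, 0.127, -0.793]]
wrist_force: [-0.2, 0.5, 0.7]
finger_gap: 0.0598
t 2.45 deckTCP mm [  5.4 -79.4 129.5] gap 0.0598 F deck [0.2 0.5 0.7] q [ 1.59 -0.16 -1.41  2.44 -1.16  0.17 -0.27]
tool z deck [ 0.044  0.013 -0.999] tool y [ 0.226 -0.974 -0.003]
(array([-0.0047, -0.0056,  0.0794]), array([-0.1,  0.4, -0.5]))
(array([-0.0061, -0.0055,  0.1093]), array([-0.1,  0.4, -0.5]))
```

```bash
python3 -m handwheel '[{"dp":[-0.003,-0.004,0.03],"rot":[0,0.4,-0.5],"hand":0.36},{"dp":[-0.0047,-0.0056,0.06],"rot":[0,0.4,-0.5],"hand":0.36},{"dp":[-0.0047,-0.0056,0.079],"rot":[0,0.4,-0.5],"hand":0.36},{"dp":[-0.0047,-0.0056,0.079],"rot":[0,0.4,-0.5],"hand":0.36}]'
python3 - <<'E'
from h import *
where()
for h in (20,): print(goal([3,-74,h],dialR(-76.5,3)))
p,d=camera('top');cv2.imwrite('pics/t2.png',cv2.resize(p[150:300,200:400],None,fx=4,fy=4,interpolation=cv2.INTER_CUBIC)[:,:,::-1])
E
```

```text
time_s: 2.85
tool_pos: [0.4683, -0.0854, 0.2128]
eef_rot: [[0.795, 0.04, 0.605], [0.106, -0.992, -0.073], [0.597, 0.122, -0.793]]
wrist_force: [0.0, -0.1, 1.0]
finger_gap: 0.0597
t 2.85 deckTCP mm [  5.2 -80.5 128.6] gap 0.0597 F deck [ 0.6 -0.1  0.8] q [ 1.6  -0.14 -1.41  2.44 -1.17  0.17 -0.24]
tool z deck [ 0.044  0.025 -0.999] tool y [ 0.234 -0.972 -0.014]
(array([-0.0059, -0.0053,  0.1085]), array([-0.8,  0.2, -0. ]))
```

View pics/t2.png

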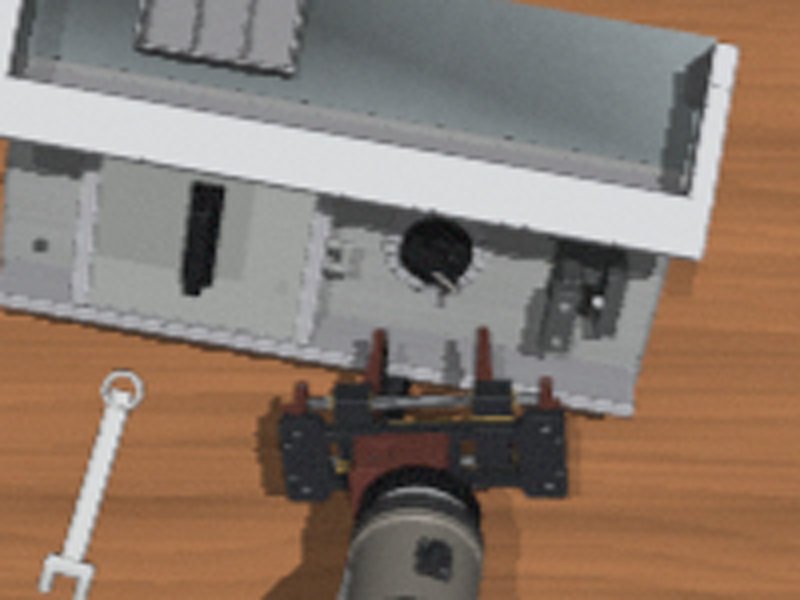

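```bash
cat > kin.py <<'E'
import numpy as np, itertools
from h import *
data=[([1.03988327,0.47779824,0.02233222,1.55642433,-0.01149968,1.1092873,-0.08312652],[0.27672005,-0.61502448,0.22169428],
 [[.911937,.410329,-.00085],[.41033,-.911936,.001574],[-.00013,-.001784,-.999998]]),
([.82,-.14,-.4,2.44,-1.37,.54,.87],[0.4626,-0.088,0.2806],[[0.372,0.601,0.708],[0.713,-0.673,0.197],[0.595,0.431,-0.679]]),
([1.59,-.16,-1.41,2.44,-1.16,.17,-.27],[0.4682,-0.0843,0.2137],[[0.797,0.027,0.603],[0.098,-0.992,-0.085],[0.596,0.127,-0.793]]),
([1.6,-.14,-1.41,2.44,-1.17,.17,-.24],[0.4683,-0.0854,0.2128],[[0.795,0.04,0.605],[0.106,-0.992,-0.073],[0.597,0.122,-0.793]])]
E
python3 - <<'E'
from kin import *
best=[]
ax='zyzyzyz'
for sg in itertools.product([1,-1],repeat=7):
    Bs=[]
    for q,p,R in data:
        M=Ro.from_euler('ZYZYZYZ'[:3],[sg[i]*q[i] for i in range(3)])*Ro.from_euler('YZY',[sg[i]*q[i] for i in range(3,6)])*Ro.from_euler('Z',sg[6]*q[6])
        Bs.append((M,Ro.from_matrix(R)))
    # R = A M B with A=Rz(a), B free: estimate over a grid
    for a in np.radians(np.arange(-180,180,5)):
        X=Ro.concatenate([(Ro.from_euler('z',a)*M).inv()*R for M,R in Bs])
        e=(X.mean().inv()*X).magnitude().max()
        best.append((e,sg,np.degrees(a),X.mean().as_euler('zyx',degrees=True).round(1)))
best.sort(key=lambda t:t[0])
for b in best[:8]:print(b)
E
```

```text
(np.float64(0.006540249975587585), (-1, 1, -1, 1, -1, 1, -1), np.float64(0.0), array([89.9, -0.1, -0.2]))
(np.float64(0.006540249975587861), (-1, -1, -1, -1, -1, -1, -1), np.float64(-180.0), array([-90.1,   0.1,   0.2]))
(np.float64(0.04279796148948945), (-1, 1, -1, 1, -1, 1, -1), np.float64(-5.0), array([85.8,  2.1, -0.9]))
(np.float64(0.04279796148949057), (-1, -1, -1, -1, -1, -1, -1), np.float64(175.0), array([-94.2,  -2.1,   0.9]))
(np.float64(0.046711923741522714), (-1, 1, -1, 1, -1, 1, -1), np.float64(5.0), array([94. , -2.3,  0.8]))
(np.float64(0.04671192374152301), (-1, -1, -1, -1, -1, -1, -1), np.float64(-175.0), array([-86. ,   2.3,  -0.8]))
(np.float64(0.08724959500376664), (-1, -1, -1, -1, -1, -1, -1), np.float64(170.0), array([-98.2,  -4.4,   1.5]))
(np.float64(0.08724959500376714), (-1, 1, -1, 1, -1, 1, -1), np.float64(-10.0), array([81.8,  4.4, -1.5]))
```

```bash
cat >> kin.py <<'E'
S=np.array([-1,1,-1,1,-1,1,-1])
lo=np.array([-2.96,-.34,-1.41,.24,-1.37,.17,-2.96]);hi=np.array([2.96,2.1,1.46,2.44,4.51,1.92,2.96])
from scipy.optimize import least_squares
def Rs(q):
    out=[np.eye(3)]
    for i in range(7):
        t=S[i]*q[i];c_,s_=np.cos(t),np.sin(t)
        out.append(out[-1]@(np.array([[c_,-s_,0],[s_,c_,0],[0,0,1]]) if i%2==0 else np.array([[c_,0,s_],[0,1,0],[-s_,0,c_]])))
    return out
def A(q):
    r=Rs(q);z=[0,0,1];x=[1,0,0]
    return np.stack([r[0]@z,r[1]@x,r[3]@z,r[3]@x,r[5]@z,r[5]@x,r[7]@z,r[6]@x],1)
def fit():
    M=np.vstack([A(d[0])*(3 if i==0 else 1) for i,d in enumerate(data)]);b=np.hstack([np.array(d[1])*(3 if i==0 else 1) for i,d in enumerate(data)])
    lam=.02;W=np.diag([.2,1,.2,1,.2,1,.2,1])*lam
    x0=np.array([.35,0,.4,0,.4,0,.3,0])
    return x0+np.linalg.lstsq(np.vstack([M,W]),np.hstack([b-M@x0,np.zeros(8)]),rcond=None)[0],M,b
L,M_,b_=fit()
B90=np.array([[0,-1,0],[1,0,0],[0,0,1.]])
def fk(q): return A(q)@L,Rs(q)[7]@B90
def ik(p,R,q0):
    mid=(lo+hi)/2
    def f(q):
        P,Q=fk(q);return np.hstack([(P-p)*10,Ro.from_matrix(Q.T@R).as_rotvec()*3,1e-3*(q-q0)])
    r=least_squares(f,np.clip(q0,lo+1e-3,hi-1e-3),bounds=(lo,hi));P,Q=fk(r.x)
    return r.x,np.linalg.norm(P-p)*1000,np.degrees(Ro.from_matrix(Q.T@R).magnitude())
E
python3 - <<'E'
from kin import *
s=state();data.append((list(s['joint_pos']),s['tool_pos'],s['eef_rot']))
L,M_,b_=fit();print(L.round(3),'res mm',((M_@L-b_)*1000).round(1))
rng=np.random.default_rng(0)
def scan(name,Pd,Rk):
    W=dc()+Rd@(np.array(Pd)/1000);R=Rd@Rk;sol=[]
    for k in range(25):
        q0=rng.uniform(lo,hi) if k else np.array([.2,.1,0,2,0,.5,.8])
        x,e,a=ik(W,R,q0)
        if e<3 and a<1: sol.append((np.min(np.minimum(x-lo,hi-x)[:6]),x))
    sol.sort(key=lambda t:-t[0]);print(name,len(sol),[(round(m,2),x.round(2).tolist()) for m,x in sol[:2]])
for h in(100,20):
    for th in(-15,0,3):
        for fl in(0,1):
            Rk=dialR(-76.5,th)@np.diag([(-1)**fl,(-1)**fl,1]);scan((h,th,fl),[3,-74,h],Rk)
for y in(110,-60):
    for fl in(0,1): scan(('fin',y,fl),[3,y,55],dialR(-90,0)@np.diag([(-1)**fl,(-1)**fl,1]))
E
```

```text
[ 0.428 -0.026  0.345  0.008  0.521  0.088  0.196 -0.106] res mm [153.7  89.9   2.3   9.8 -18.6 -30.8   1.3   7.    7.6   0.6   7.6   6.8
   3.3   6.5   9.6]
(100, -15, 0) 13 [(np.float64(0.21), [0.1, 0.14, 0.04, 2.23, 0.16, 0.42, -1.51]), (np.float64(0.21), [0.25, 0.14, -0.1, 2.23, 0.19, 0.42, -1.52])]
(100, -15, 1) 12 [(np.float64(0.21), [0.18, 0.14, -0.03, 2.23, 0.17, 0.42, 1.63]), (np.float64(0.21), [0.19, 0.14, -0.04, 2.23, 0.17, 0.42, 1.63])]
(100, 0, 0) 10 [(np.float64(0.0), [1.87, 0.63, -1.41, 2.42, 1.57, 0.32, -2.28]), (np.float64(0.0), [1.53, 0.41, -1.15, 2.34, 1.43, 0.17, -2.35])]
(100, 0, 1) 14 [(np.float64(0.0), [1.87, 0.63, -1.41, 2.42, 1.57, 0.32, 0.86]), (np.float64(0.0), [1.53, 0.41, -1.15, 2.34, 1.43, 0.17, 0.79])]
(100, 3, 0) 14 [(np.float64(0.0), [1.93, 0.73, -1.41, 2.44, 1.78, 0.33, -2.38]), (np.float64(0.0), [-1.57, 0.67, 1.42, 2.44, 4.49, 0.34, -0.21])]
(100, 3, 1) 14 [(np.float64(0.02), [1.66, 0.5, -1.24, 2.37, 1.76, 0.19, 0.56]), (np.float64(0.0), [1.93, 0.72, -1.41, 2.44, 1.78, 0.33, 0.76])]
(20, -15, 0) 20 [(np.float64(0.28), [-1.07, 0.75, 1.05, 2.12, -1.09
[... 707 characters left out ...]
9, -1.06, 2.2, 2.11, 0.36, 0.49]), (np.float64(0.17), [-1.39, 1.07, 1.17, 2.27, 4.13, 0.52, 2.96])]
('fin', 110, 0) 14 [(np.float64(0.07), [1.39, 0.96, -1.34, 2.31, 1.94, 0.76, -2.96]), (np.float64(0.03), [-1.6, 0.91, 1.12, 2.16, -1.34, 0.29, -1.32])]
('fin', 110, 1) 22 [(np.float64(0.22), [0.6, 0.47, -0.74, 2.14, 1.58, 0.39, -0.02]), (np.float64(0.2), [1.15, 0.7, -1.2, 2.24, 1.79, 0.59, 0.07])]
('fin', -60, 0) 12 [(np.float64(0.01), [1.09, 0.51, -0.79, 2.19, 1.75, 0.18, -2.96]), (np.float64(0.01), [1.09, 0.51, -0.79, 2.19, 1.75, 0.18, -2.96])]
('fin', -60, 1) 17 [(np.float64(0.11), [1.71, 0.86, -1.25, 2.33, 1.86, 0.45, 0.49]), (np.float64(0.11), [1.72, 0.86, -1.25, 2.33, 1.86, 0.45, 0.49])]
```

```bash
cat >> h.py <<'E'
def goalW(p,R):
    s=state();Q=s['eef_rot']
    return np.round(Q.T@(np.array(p)-s['tool_pos']),3),np.round(Ro.from_matrix(Q.T@np.array(R)).as_rotvec(degrees=True),1)
E
cat > rec.py <<'E'
from station import state
import pickle,os
L=pickle.load(open('rec.pkl','rb')) if os.path.exists('rec.pkl') else []
s=state();L.append((s['joint_pos'],s['tool_pos'],s['eef_rot']));pickle.dump(L,open('rec.pkl','wb'));print('q',s['joint_pos'].round(2),'p',s['tool_pos'].round(3))
E
python3 rec.py
python3 - <<'E'
from kin import *
print(goalW([.38,-.25,.32],state()['eef_rot']))
print(goalW([.277,-.615,.25],data[0][2]))
E
```

```text
q [ 1.6  -0.15 -1.41  2.44 -1.17  0.17 -0.24] p [ 0.468 -0.085  0.213]
(array([-0.024,  0.173, -0.126]), array([0., 0., 0.]))
(array([-0.186,  0.522, -0.106]), array([ 13.8, -35.2, -18.8]))
```

```bash
python3 -m handwheel '[{"dp":[-0.01,0.04,-0.04],"rot":[0,0,0],"hand":0.36},{"dp":[-0.03,0.09,-0.06],"rot":[2,-6,-3],"hand":0.36},{"dp":[-0.05,0.13,-0.07],"rot":[4,-10,-6],"hand":0.36},{"dp":[-0.07,0.18,-0.08],"rot":[5,-14,-7],"hand":0.36},{"dp":[-0.07,0.18,-0.08],"rot":[5,-14,-7],"hand":0.36}]' >/dev/null; python3 rec.py
python3 - <<'E'
from kin import *
print(goalW([.277,-.615,.25],data[0][2]))
E
```

```text
q [ 1.92 -0.06 -1.19  2.18 -0.45  0.71 -0.32] p [ 0.372 -0.269  0.259]
(array([-0.164,  0.319, -0.019]), array([  8.9, -21.1, -11.9]))
```

```bash
python3 -m handwheel '[{"dp":[-0.02,0.04,-0.02],"rot":[1,-4,-2],"hand":0.36},{"dp":[-0.04,0.08,-0.02],"rot":[3,-8,-4],"hand":0.36},{"dp":[-0.08,0.16,-0.02],"rot":[5,-11,-6],"hand":0.36},{"dp":[-0.08,0.16,-0.02],"rot":[5,-11,-6],"hand":0.36}]'>/dev/null; python3 rec.py
python3 - <<'E'
from kin import *
print(goalW([.277,-.615,.25],data[0][2]))
E
```

```text
q [ 1.81  0.36 -1.09  1.84  0.22  1.01 -0.58] p [ 0.324 -0.444  0.265]
(array([-0.101,  0.147,  0.005]), array([  3.8, -10.2,  -5.6]))
```

```bash
cat > kin2.py <<'E'
from kin import *
import kin,pickle
N=['0z','1x','2y','3x','3z','4y','5x','5z','6x','6y','7z']
def A(q):
    r=Rs(q);e={'x':[1,0,0],'y':[0,1,0],'z':[0,0,1]}
    return np.stack([r[int(n[0])]@e[n[1]] for n in N],1)
pts=[data[0],data[1],data[2]]+pickle.load(open('rec.pkl','rb'))
w=[1,.3,.3]+[1]*20
def fit2(lam=1e-3):
    M=np.vstack([A(d[0])*k for d,k in zip(pts,w)]);b=np.hstack([np.array(d[1])*k for d,k in zip(pts,w)])
    x0=np.array([.35,0,0,0,.4,0,0,.4,0,0,.3])
    W=lam*np.diag([1 if n[1]=='z' else 3 for n in N])
    L=x0+np.linalg.lstsq(np.vstack([M,W]),np.hstack([b-M@x0,0*x0]),rcond=None)[0]
    return L,((M@L-b)*1000)
L,res=fit2(float(1e-2))
kin.A=A;kin.L=L
E
python3 - <<'E'
from kin2 import *
for l in(1e-3,1e-2,3e-2):
    L,r=fit2(l);print(l,dict(zip(N,L.round(3).tolist())),'res',np.abs(r).max().round(1),np.sqrt((r**2).mean()).round(1))
E
```

```text
0.001 {'0z': 0.29, '1x': 0.001, '2y': -0.031, '3x': -0.0, '3z': 0.541, '4y': -0.031, '5x': 0.001, '5z': 0.473, '6x': -0.0, '6y': -0.0, '7z': 0.337} res 0.7 0.3
0.01 {'0z': 0.29, '1x': 0.001, '2y': -0.031, '3x': -0.0, '3z': 0.54, '4y': -0.031, '5x': 0.001, '5z': 0.473, '6x': -0.0, '6y': -0.0, '7z': 0.337} res 0.7 0.3
0.03 {'0z': 0.293, '1x': 0.002, '2y': -0.031, '3x': 0.001, '3z': 0.538, '4y': -0.029, '5x': 0.001, '5z': 0.471, '6x': -0.001, '6y': -0.002, '7z': 0.338} res 0.7 0.4
```

```bash
cat > scan.py <<'E'
from kin2 import *
rng=np.random.default_rng(0)
def scan(name,Pd,Rk,k_=30,show=2):
    W=dc()+Rd@(np.array(Pd)/1000);R=Rd@Rk;sol=[]
    for k in range(k_):
        q0=rng.uniform(lo,hi);x,e,a=ik(W,R,q0)
        if e<3 and a<1: sol.append((np.min(np.minimum(x-lo,hi-x)),x))
    sol.sort(key=lambda t:-t[0]);print(name,len(sol),[(round(m,2),x.round(2).tolist()) for m,x in sol[:show]])
F=lambda fl:np.diag([(-1.)**fl,(-1.)**fl,1])
E
python3 - <<'E'
from scan import *
for h in(100,20):
    for th in(-15,0):
        for fl in(0,1): scan((h,th,fl),[3,-74,h],dialR(-76.5,th)@F(fl))
for y in(110,-60):
  for th in(-15,0):
    for fl in(0,1): scan(('fin',y,th,fl),[3,y,55],dialR(-90,th)@F(fl))
E
```

```text
(100, -15, 0) 15 [(np.float64(0.21), [1.05, 0.19, -1.17, 2.23, 0.61, 0.58, -2.07]), (np.float64(0.21), [1.02, 0.18, -1.13, 2.23, 0.59, 0.57, -2.05])]
(100, -15, 1) 12 [(np.float64(0.21), [0.9, 0.15, -0.99, 2.23, 0.52, 0.55, 1.15]), (np.float64(0.15), [-0.15, 0.04, 0.1, 2.29, 0.28, 0.49, 1.35])]
(100, 0, 0) 14 [(np.float64(0.0), [1.01, 0.06, -1.03, 2.42, 1.07, 0.17, -2.52]), (np.float64(0.0), [1.36, 0.16, -1.41, 2.41, 1.23, 0.26, -2.64])]
(100, 0, 1) 14 [(np.float64(0.0), [1.36, 0.16, -1.41, 2.41, 1.23, 0.26, 0.5]), (np.float64(0.0), [0.99, 0.06, -1.01, 2.42, 1.06, 0.17, 0.63])]
(20, -15, 0) 18 [(np.float64(0.24), [0.78, 0.39, -0.94, 2.2, 0.96, 0.56, -2.38]), (np.float64(0.23), [0.58, 0.32, -0.69, 2.21, 0.81, 0.47, -2.27])]
(20, -15, 1) 18 [(np.float64(0.24), [0.94, 0.49, -1.16, 2.2, 1.09, 0.68, 0.66]), (np.float64(0.23), [0.65, 0.34, -0.78, 2.21, 0.87, 0.5, 0.83])]
(20, 0, 0) 15 [(np.float64(0.02), [0.39, 0.25, -0.44, 2.42, 2.07, 0.23, 2.76]), (np.float64(0.01), [0.21, 0.23, -0.24, 2.43, 2.21, 0.19, 2.6])]
(20, 0, 1) 14 [(np.float64(0.05), [0.86, 0.37, -0.98, 2.39, 1.82, 0.4, -0.06])
[... 595 characters left out ...]
 1.51, 0.83, -0.35]), (np.float64(0.13), [0.46, 0.39, -1.11, 2.31, 1.48, 0.72, -0.35])]
('fin', -60, -15, 0) 18 [(np.float64(0.23), [0.99, 0.36, -1.16, 2.21, 0.83, 0.58, -2.48]), (np.float64(0.23), [0.92, 0.32, -1.06, 2.21, 0.75, 0.54, -2.41])]
('fin', -60, -15, 1) 15 [(np.float64(0.21), [0.65, 0.23, -0.74, 2.23, 0.54, 0.45, 0.91]), (np.float64(0.19), [0.2, 0.17, -0.25, 2.25, 0.28, 0.4, 1.13])]
('fin', -60, 0, 0) 11 [(np.float64(0.02), [0.63, 0.18, -0.74, 2.42, 1.66, 0.25, 2.91]), (np.float64(0.02), [0.63, 0.18, -0.74, 2.42, 1.66, 0.25, 2.91])]
('fin', -60, 0, 1) 12 [(np.float64(0.04), [1.12, 0.38, -1.31, 2.4, 1.61, 0.49, -0.1]), (np.float64(0.01), [0.41, 0.15, -0.5, 2.43, 1.7, 0.21, -0.3])]
```

```bash
cat >> scan.py <<'E'
def clear(Pd,R):
    g=np.stack(np.meshgrid(np.linspace(-37.5,37.5,16),np.linspace(-89,89,36),np.linspace(-80,-230,31)),-1).reshape(-1,3)
    D=g@R.T+np.array(Pd)
    X=D[:,0]*.819-D[:,2]*.574-10;Z=D[:,0]*.574+D[:,2]*.819-132.5
    d=np.maximum(-X,np.maximum(-Z,Z-25));return d.min().round(1)
E
python3 - <<'E'
from scan import *
for phi in(-76.5,-90):
  for th in(-4,-8,-12):
    R=dialR(phi,th)
    print('clear',phi,th,clear([3,-74,22],R),clear([3,-74,60],R),clear([3,-74,100],R))
for th in(-5,-10):
    for h in(100,50,22): scan((h,th,1),[3,-74,h],dialR(-76.5,th)@F(1),show=1)
for y in(110,-60):
  for th in(-7,):
    for fl in(0,1): scan(('fin',y,th,fl),[3,y,55],dialR(-90,th)@F(fl))
for th in(-7,-15):print('finclear',clear([3,-60,55],dialR(-90,th)),clear([-15,-60,55],dialR(-90,th)))
E
```

```text
clear -76.5 -4 13.6 35.0 58.0
clear -76.5 -8 9.5 29.0 52.0
clear -76.5 -12 5.1 23.0 45.9
clear -90 -4 29.3 51.1 74.0
clear -90 -8 24.4 44.9 67.9
clear -90 -12 19.9 38.8 61.7
(100, -5, 1) 15 [(np.float64(0.09), [1.06, 0.09, -1.11, 2.35, 0.73, 0.3, 0.96])]
(50, -5, 1) 14 [(np.float64(0.1), [0.98, 0.31, -1.11, 2.34, 1.29, 0.41, 0.44])]
(22, -5, 1) 21 [(np.float64(0.12), [1.06, 0.51, -1.27, 2.32, 1.5, 0.6, 0.31])]
(100, -10, 1) 14 [(np.float64(0.13), [0.65, 0.07, -0.71, 2.31, 0.47, 0.39, 1.18])]
(50, -10, 1) 18 [(np.float64(0.16), [0.79, 0.26, -0.91, 2.28, 0.93, 0.42, 0.76])]
(22, -10, 1) 19 [(np.float64(0.18), [1.0, 0.48, -1.2, 2.26, 1.26, 0.61, 0.51])]
('fin', 110, -7, 0) 9 [(np.float64(0.0), [-1.51, 0.7, 1.46, 2.33, -1.27, 0.52, -0.91]), (np.float64(0.0), [-1.51, 0.71, 1.46, 2.33, -1.27, 0.53, -0.9])]
('fin', 110, -7, 1) 16 [(np.float64(0.2), [0.28, 0.29, -0.83, 2.24, 1.11, 0.57, -0.0]), (np.float64(0.17), [-0.32, 0.2, -0.16, 2.27, 0.89, 0.41, 0.15])]
('fin', -60, -7, 0) 15 [(np.float64(0.13), [0.97, 0.3, -1.12, 2.31, 1.11, 0.41, -2.78]), (np.float64(0.12), [0.76, 0.22, -0.87, 2.32, 0.98, 0.32, -2.68])]
('fin', -60, -7, 1) 17 [(np.float64(0.13), [1.03, 0.33, -1.19, 2.31, 1.15, 0.45, 0.34]), (np.float64(0.12), [0.8, 0.23, -0.91, 2.32, 1.0, 0.34, 0.45])]
finclear 43.6 58.3
finclear 31.3 46.0
```

```bash
cat >> scan.py <<'E'
from scipy.spatial.transform import Slerp
def sim(q,wps,n=10):
    "wps: list of (world p, R). print joints at each"
    for p,R in wps:
        P0,Q0=fk(q);sl=Slerp([0,1],Ro.from_matrix([Q0,R]));dev=0
        for t in np.linspace(0,1,n+1)[1:]:
            q,e,a=ik(P0+(np.array(p)-P0)*t,sl(t).as_matrix(),q);dev=max(dev,e,a)
        print(q.round(2),'dev',round(dev,1),'end',round(e,1),round(a,1))
    return q
toW=lambda Pd:dc()+Rd@(np.array(Pd)/1000)
E
python3 - <<'E'
from scan import *
s=state();q=s['joint_pos'];print(Rd.T@s['eef_rot'])
for fl in (0,1):
    R=Rd@dialR(-76.5,-10)@F(fl)
    rv=Ro.from_matrix(s['eef_rot'].T@R).as_rotvec(degrees=True);print(fl,rv)
    sim(q,[([.4,-.3,.33],R),(toW([3,-74,110]),R),(toW([3,-74,22]),R)])
E
```

```text
[[ 0.81338093  0.41104222 -0.41177829]
 [ 0.46507528 -0.88455151  0.03568753]
 [-0.34957003 -0.22053546 -0.91064291]]
0 [-9.2130151  12.18888782 14.38212311]
[ 1.96 -0.15 -1.16  2.06 -0.49  0.81 -0.46] dev 0.0 end 0.0 0.0
[ 1.16  0.11 -1.23  2.29  0.57  0.45 -2.02] dev 0.0 end 0.0 0.0
[ 0.78  0.35 -0.92  2.27  1.13  0.45 -2.55] dev 0.0 end 0.0 0.0
1 [ -17.66080046  -13.34898014 -164.17483318]
[ 1.83 -0.13 -1.07  2.06 -0.45  0.79  2.64] dev 0.0 end 0.0 0.0
[ 1.16  0.11 -1.23  2.29  0.57  0.45  1.12] dev 0.0 end 0.0 0.0
[ 0.78  0.35 -0.92  2.27  1.13  0.45  0.59] dev 0.0 end 0.0 0.0
```

Run:
```python
from scan import *
s=state();R=Rd@dialR(-76.5,-10)@F(1);print(goalW([.36,-.33,.32],R))
sim(s['joint_pos'],[([.36,-.33,.32],R),(toW([-20,-100,150]),R),(toW([3,-74,80]),R)])
```

```text
(array([ 0.08 , -0.093, -0.047]), array([ -17.7,  -13.3, -164.2]))
[ 1.95 -0.12 -1.06  2.08 -0.5   0.81  2.8 ] dev 0.0 end 0.0 0.0
[ 1.74 -0.34 -1.4   2.34 -0.74  0.52  2.49] dev 0.0 end 0.0 0.0
[ 1.    0.21 -1.11  2.29  0.81  0.45  0.88] dev 0.0 end 0.0 0.0
```

```bash
python3 -m handwheel '[{"dp":[0.02,-0.02,-0.03],"rot":[-0.9,-0.7,-8.2],"hand":0.36},{"dp":[0.04,-0.04,-0.047],"rot":[-1.8,-1.3,-16.4],"hand":0.36},{"dp":[0.08,-0.093,-0.047],"rot":[-17.7,-13.3,-164],"hand":0.36},{"dp":[0.08,-0.093,-0.047],"rot":[-17.7,-13.3,-164],"hand":0.36},{"dp":[0.08,-0.093,-0.047],"rot":[-17.7,-13.3,-164],"hand":0.36},{"dp":[0.08,-0.093,-0.047],"rot":[-17.7,-13.3,-164],"hand":0.36},{"dp":[0.08,-0.093,-0.047],"rot":[-17.7,-13.3,-164],"hand":0.36},{"dp":[0.08,-0.093,-0.047],"rot":[-17.7,-13.3,-164],"hand":0.36},{"dp":[0.08,-0.093,-0.047],"rot":[-17.7,-13.3,-164],"hand":0.36},{"dp":[0.08,-0.093,-0.047],"rot":[-17.7,-13.3,-164],"hand":0.36},{"dp":[0.08,-0.093,-0.047],"rot":[-17.7,-13.3,-164],"hand":0.36},{"dp":[0.08,-0.093,-0.047],"rot":[-17.7,-13.3,-164],"hand":0.36},{"dp":[0.08,-0.093,-0.047],"rot":[-17.7,-13.3,-164],"hand":0.36},{"dp":[0.08,-0.093,-0.047],"rot":[-17.7,-13.3,-164],"hand":0.36},{"dp":[0.08,-0.093,-0.047],"rot":[-17.7,-13.3,-164],"hand":0.36},{"dp":[0.08,-0.093,-0.047],"rot":[-17.7,-13.3,-164],"hand":0.36},{"dp":[0.08,-0.093,-0.047],"rot":[-17.7,-13.3,-164],"hand":0.36},{"dp":[0.08,-0.093,-0.047],"rot":[-17.7,-13.3,-164],"hand":0.36},{"dp":[0.08,-0.093,-0.047],"rot":[-17.7,-13.3,-164],"hand":0.36},{"dp":[0.08,-0.093,-0.047],"rot":[-17.7,-13.3,-164],"hand":0.36}]'
python3 rec.py;python3 - <<'E'
from scan import *
s=where();R=dialR(-76.5,-10)@F(1);print(goal([3,-74,110],R),goal([3,-74,22],R))
sim(s['joint_pos'],[(toW([3,-74,110]),Rd@R),(toW([3,-74,22]),Rd@R)])
E
```

```text
time_s: 5.8
tool_pos: [0.3601, -0.3303, 0.3195]
eef_rot: [[-0.909, -0.034, 0.415], [-0.086, 0.991, -0.107], [-0.408, -0.133, -0.903]]
wrist_force: [0.6, 0.6, 0.1]
finger_gap: 0.0596
q [ 1.73 -0.1  -0.87  2.09 -0.45  0.79  2.75] p [ 0.36  -0.33   0.319]
t 5.8 deckTCP mm [  11.3 -339.6  254.6] gap 0.0596 F deck [ 0.4  0.7 -0.2] q [ 1.73 -0.1  -0.87  2.09 -0.45  0.79  2.75]
tool z deck [-0.168 -0.038 -0.985] tool y [-0.235  0.972  0.002]
(array([-0.0785,  0.2598,  0.1336]), array([0.1, 0.1, 0.1])) (array([-0.0937,  0.2596,  0.2203]), array([0.1, 0.1, 0.1]))
[ 1.15  0.11 -1.22  2.29  0.56  0.44  1.13] dev 0.0 end 0.0 0.0
[ 0.78  0.35 -0.91  2.27  1.12  0.45  0.6 ] dev 0.0 end 0.0 0.0
```

```bash
python3 -m handwheel '[{"dp":[-0.012,0.04,0.018],"rot":[0,0,0],"hand":0.36},{"dp":[-0.024,0.08,0.038],"rot":[0,0,0],"hand":0.36},{"dp":[-0.036,0.12,0.06],"rot":[0,0,0],"hand":0.36},{"dp":[-0.048,0.16,0.08],"rot":[0,0,0],"hand":0.36},{"dp":[-0.063,0.21,0.108],"rot":[0,0,0],"hand":0.36},{"dp":[-0.0785,0.26,0.134],"rot":[0,0,0],"hand":0.36},{"dp":[-0.0785,0.26,0.134],"rot":[0,0,0],"hand":0.36},{"dp":[-0.0785,0.26,0.134],"rot":[0,0,0],"hand":0.36},{"dp":[-0.0785,0.26,0.134],"rot":[0,0,0],"hand":0.36},{"dp":[-0.0785,0.26,0.134],"rot":[0,0,0],"hand":0.36}]'
python3 rec.py;python3 - <<'E'
from scan import *
s=where();R=dialR(-76.5,-10)@F(1);print(goal([3,-74,110],R),goal([3,-74,50],R),goal([3,-74,22],R))
sim(s['joint_pos'],[(toW([3,-74,50]),Rd@R),(toW([3,-74,22]),Rd@R)])
E
```

```text
time_s: 6.8
tool_pos: [0.4788, -0.0791, 0.1951]
eef_rot: [[-0.909, -0.035, 0.415], [-0.086, 0.991, -0.105], [-0.408, -0.131, -0.904]]
wrist_force: [0.1, 0.3, 0.3]
finger_gap: 0.0599
q [ 1.18  0.13 -1.25  2.29  0.59  0.45  1.11] p [ 0.479 -0.079  0.195]
t 6.8 deckTCP mm [  2.6 -72.6 108.8] gap 0.0599 F deck [0.2 0.4 0.2] q [ 1.18  0.13 -1.25  2.29  0.59  0.45  1.11]
tool z deck [-0.169 -0.036 -0.985] tool y [-0.235  0.972  0.004]
(array([ 0.0002, -0.0015, -0.0012]), array([0.2, 0.1, 0.1])) (array([-0.0102, -0.0017,  0.0579]), array([0.2, 0.1, 0.1])) (array([-0.015 , -0.0019,  0.0855]), array([0.2, 0.1, 0.1]))
[ 0.88  0.29 -1.01  2.28  0.99  0.45  0.72] dev 0.0 end 0.0 0.0
[ 0.8   0.35 -0.93  2.27  1.13  0.46  0.59] dev 0.0 end 0.0 0.0
```

```bash
python3 -m handwheel '[{"dp":[-0.005,-0.0017,0.03],"rot":[0,0,0],"hand":0.36},{"dp":[-0.0102,-0.0017,0.058],"rot":[0,0,0],"hand":0.36},{"dp":[-0.013,-0.0018,0.075],"rot":[0,0,0],"hand":0.36},{"dp":[-0.015,-0.0018,0.0855],"rot":[0,0,0],"hand":0.36},{"dp":[-0.015,-0.0018,0.0855],"rot":[0,0,0],"hand":0.36},{"dp":[-0.015,-0.0018,0.0855],"rot":[0,0,0],"hand":0.36}]'
python3 - <<'E'
from h import *
where()
p,d=camera('top');cv2.imwrite('pics/t3.png',cv2.resize(p[150:300,220:420],None,fx=4,fy=4,interpolation=cv2.INTER_CUBIC)[:,:,::-1])
E
```

```text
time_s: 7.4
tool_pos: [0.5277, -0.0881, 0.1239]
eef_rot: [[-0.909, -0.036, 0.414], [-0.087, 0.991, -0.104], [-0.407, -0.13, -0.904]]
wrist_force: [-0.3, 0.4, -0.3]
finger_gap: 0.0598
t 7.4 deckTCP mm [  2.5 -73.5  21.9] gap 0.0598 F deck [-0.5  0.3 -0. ] q [ 0.8   0.35 -0.93  2.27  1.12  0.45  0.61]
tool z deck [-0.17  -0.035 -0.985] tool y [-0.235  0.972  0.006]
```

View pics/t3.png

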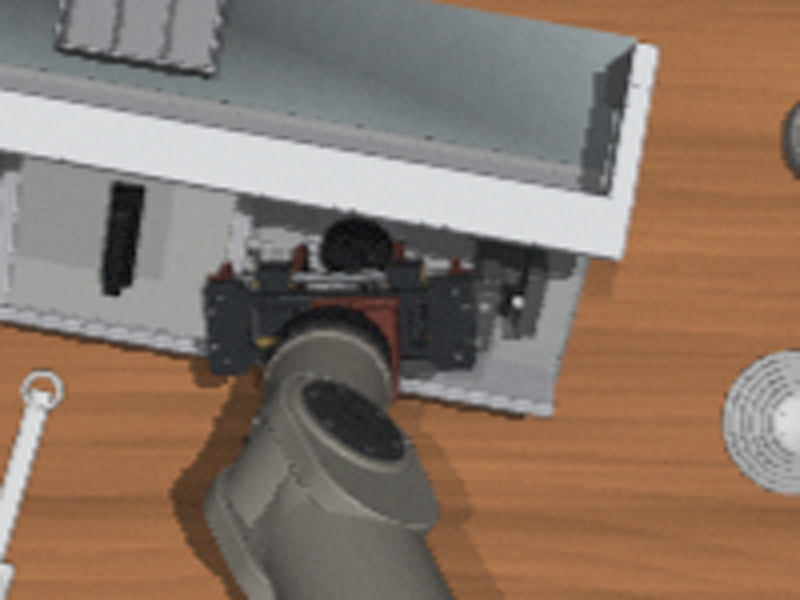

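```bash
python3 -m handwheel '[{"dp":[0,0,0],"rot":[0,0,0],"hand":0},{"dp":[0,0,0],"rot":[0,0,0],"hand":-0.3},{"dp":[0,0,0],"rot":[0,0,0],"hand":-0.5},{"dp":[0,0,0],"rot":[0,0,0],"hand":-0.8},{"dp":[0,0,0],"rot":[0,0,0],"hand":-0.8},{"dp":[0,0,0],"rot":[0,0,0],"hand":-0.8},{"dp":[0,0,0],"rot":[0,0,0],"hand":-0.8}]' 10
python3 - <<'E'
from h import *
where()
E
```

```text
time_s: 8.15
tool_pos: [0.5285, -0.0903, 0.1251]
eef_rot: [[-0.909, -0.033, 0.416], [-0.085, 0.99, -0.108], [-0.408, -0.134, -0.903]]
wrist_force: [2.4, -3.4, 5.7]
finger_gap: 0.0139
t 8.15 deckTCP mm [  4.1 -75.6  22.3] gap 0.0139 F deck [ 5.7 -3.   3. ] q [ 0.8   0.35 -0.93  2.27  1.12  0.45  0.61]
tool z deck [-0.168 -0.039 -0.985] tool y [-0.234  0.972  0.001]
```

```bash
python3 -m handwheel '[{"dp":[0,0,0],"rot":[0,0,0],"hand":0.2},{"dp":[0,0,0],"rot":[0,0,0],"hand":0.2},{"dp":[0.005,0.001,-0.03],"rot":[0,0,0],"hand":0.2},{"dp":[0.012,0.001,-0.07],"rot":[0,0,0],"hand":0.2},{"dp":[0.016,0.001,-0.1],"rot":[0,0,0],"hand":0.2},{"dp":[0.02,0.001,-0.11],"rot":[0,0,0],"hand":0.2},{"dp":[0.02,0.001,-0.11],"rot":[0,0,0],"hand":0.2}]'
python3 - <<'E'
from h import *
where()
o=[]
for n in('scene','top'):
    p,d=camera(n);np.savez(n+'1.npz',p=p,d=d)
    o.append(np.hstack([cv2.resize(rect(n,p,h,-120,-32,-44,32),(400,300*76//66*66//76)) for h in(11,38)]))
cv2.imwrite('pics/r3.png',np.vstack(o)[:,:,::-1]);print(np.vstack(o).shape)
E
```

```text
time_s: 8.85
tool_pos: [0.4635, -0.0798, 0.2163]
eef_rot: [[-0.909, -0.031, 0.415], [-0.084, 0.99, -0.111], [-0.408, -0.136, -0.903]]
wrist_force: [-0.9, -0.4, 0.6]
finger_gap: 0.0528
t 8.85 deckTCP mm [  2.5 -75.7 134.8] gap 0.0528 F deck [-0.4 -0.5  1. ] q [ 1.35 -0.02 -1.33  2.29  0.21  0.43  1.48]
tool z deck [-0.168 -0.042 -0.985] tool y [-0.234  0.972 -0.002]
(598, 800, 3)
```

View pics/r3.png

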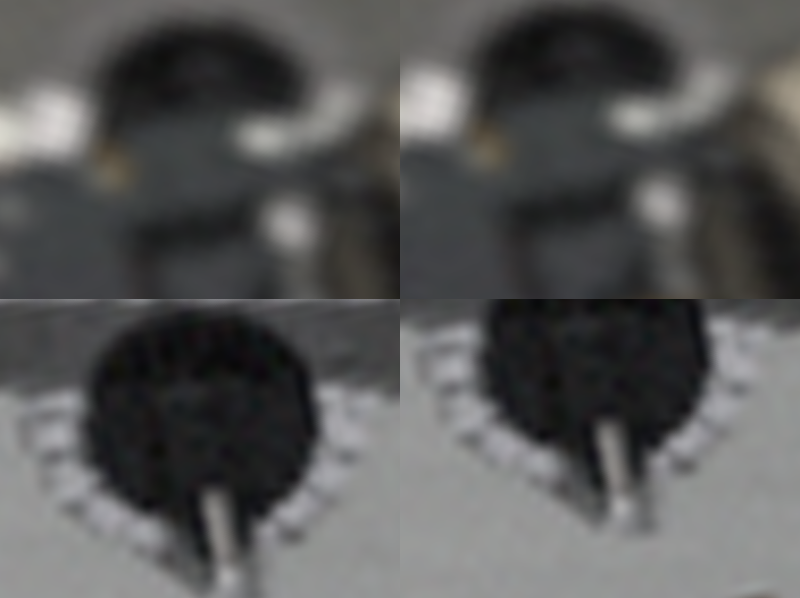

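Run:
```python
from scan import *
s=state();q=s['joint_pos']
for th in(-5,-10):
    R=dialR(-90,th)@F(1);print(th,goal([3,128,115],R))
    q1=sim(q,[(toW([3,128,115]),Rd@R),(toW([3,128,55]),Rd@R),(toW([3,20,55]),Rd@R),(toW([3,-65,55]),Rd@R)])
```

```text
-5 (array([-0.0507,  0.1981,  0.0104]), array([-1.9, -4.9, 13.4]))
[ 0.54  0.23 -1.2   2.24  1.03  0.68  0.01] dev 0.0 end 0.0 0.0
[ 0.42  0.39 -1.07  2.23  1.27  0.71 -0.16] dev 0.0 end 0.0 0.0
[ 0.69  0.29 -1.05  2.32  1.25  0.49  0.04] dev 0.0 end 0.0 0.0
[ 0.91  0.25 -1.02  2.34  1.19  0.34  0.29] dev 0.0 end 0.0 0.0
-10 (array([-0.0507,  0.1981,  0.0104]), array([-2.5,  0.1, 13.3]))
[ 0.55  0.25 -1.18  2.18  0.87  0.71  0.19] dev 0.0 end 0.0 0.0
[ 0.43  0.39 -1.05  2.17  1.09  0.7   0.04] dev 0.0 end 0.0 0.0
[ 0.71  0.31 -1.06  2.25  1.02  0.54  0.29] dev 0.0 end 0.0 0.0
[ 0.97  0.3  -1.09  2.28  0.93  0.44  0.56] dev 0.0 end 0.0 0.0
```

```bash
python3 -m handwheel '[{"dp":[-0.012,0.04,0],"rot":[0,0,3],"hand":-1},{"dp":[-0.022,0.085,0],"rot":[-1,0,6],"hand":-1},{"dp":[-0.034,0.13,0.002],"rot":[-2,0,9],"hand":-1},{"dp":[-0.044,0.17,0.006],"rot":[-2.5,0,12],"hand":-1},{"dp":[-0.051,0.198,0.01],"rot":[-2.5,0,13.3],"hand":-1},{"dp":[-0.051,0.198,0.01],"rot":[-2.5,0,13.3],"hand":-1},{"dp":[-0.051,0.198,0.01],"rot":[-2.5,0,13.3],"hand":-1},{"dp":[-0.051,0.198,0.01],"rot":[-2.5,0,13.3],"hand":-1}]' 10
python3 - <<'E'
from h import *
where()
p,d=camera('scene');np.savez('scene2.npz',p=p,d=d)
p0=np.load('scene0.npz')['p']
o=[np.hstack([rect('scene',q,h,-125,-25,-55,20,4) for h in(11,38)]) for q in(p0,p)]
cv2.imwrite('pics/r4.png',np.vstack(o)[:,:,::-1]);print(np.vstack(o).shape)
E
```

```text
time_s: 9.75
tool_pos: [0.5075, 0.1223, 0.1998]
eef_rot: [[-0.896, 0.155, 0.417], [0.141, 0.988, -0.064], [-0.421, 0.002, -0.907]]
wrist_force: [-0.3, -0.1, 0.1]
finger_gap: 0.0002
t 9.75 deckTCP mm [  1.8 130.9 115.1] gap 0.0002 F deck [-0.2 -0.1  0.3] q [ 0.56  0.26 -1.2   2.18  0.88  0.71  0.19]
tool z deck [-0.175  0.004 -0.985] tool y [-0.004  1.     0.005]
(600, 800, 3)
```

View pics/r4.png

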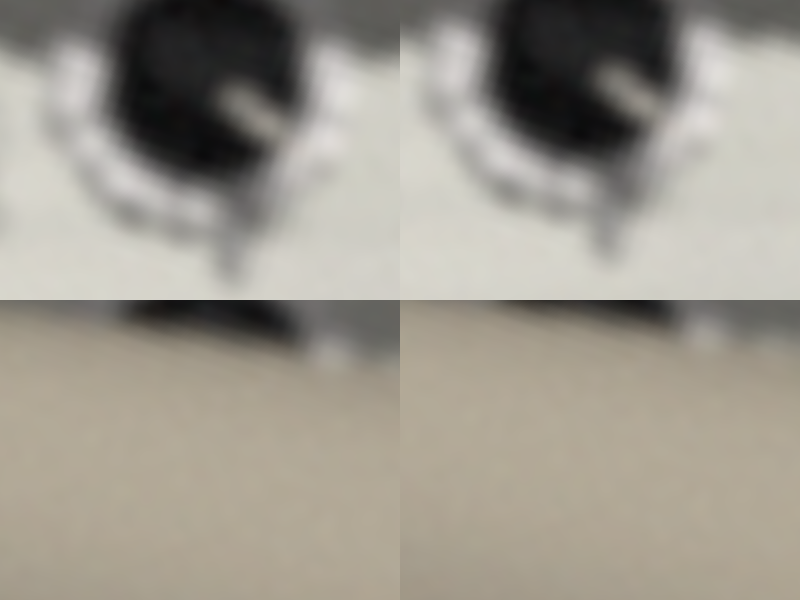

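Run:
```python
from scan import *
T=camera_model('scene')['world_from_camera'][:3,3];D=toW([-30,-78,15])
n=dict(zip(N,L))
def clr(q):
    r=Rs(q);p0=np.array([0,0,n['0z']]);p1=p0+r[2]@[0,n['2y'],0];p2=p1+r[3]@[0,0,n['3z']];p3=p2+r[4]@[0,n['4y'],0];p4=p3+r[5]@[0,0,n['5z']];p5=p4+r[7]@[0,0,n['7z']]
    ch=[p0,p1,p2,p3,p4,p5];best=9
    for a,b in zip(ch,ch[1:]):
        for t in np.linspace(0,1,20):
            x=a+(b-a)*t;u=(D-T)/np.linalg.norm(D-T);best=min(best,np.linalg.norm((x-T)-u*((x-T)@u)))
    return best,p2.round(2)
s=state();q=s['joint_pos'];print('now',clr(q),'start',clr(data[0][0]))
R=s['eef_rot']
for p in([.40,-.2,.3],[.36,-.33,.32],[.33,-.45,.3],[.5,.15,.3],[.45,.3,.3]):
    q2=sim(q,[(p,R)]);print(p,clr(q2))
```

```text
now (np.float64(0.021682715210096824), array([ 0.1 , -0.1 ,  0.81])) start (np.float64(0.3323555829411429), array([ 0.1 , -0.23,  0.77]))
[ 0.88 -0.19 -0.41  2.23 -0.32  0.7   2.09] dev 0.0 end 0.0 0.0
[0.4, -0.2, 0.3] (np.float64(0.16849780728029687), array([-0.09,  0.06,  0.82]))
[ 0.99 -0.09 -0.19  2.1  -0.38  0.81  2.43] dev 0.0 end 0.0 0.0
[0.36, -0.33, 0.32] (np.float64(0.2867991831743186), array([-0.05,  0.02,  0.83]))
[ 1.18  0.1  -0.17  1.96 -0.42  0.83  2.67] dev 0.0 end 0.0 0.0
[0.33, -0.45, 0.3] (np.float64(0.29633194263219664), array([-0.01, -0.06,  0.83]))
[ 0.78  0.07 -1.38  2.05  0.51  0.82  0.52] dev 0.0 end 0.0 0.0
[0.5, 0.15, 0.3] (np.float64(0.028930330765051804), array([ 0.01, -0.05,  0.83]))
[ 0.22  0.24 -1.3   1.96  0.75  1.08  0.01] dev 0.0 end 0.0 0.0
[0.45, 0.3, 0.3] (np.float64(0.044780597111779036), array([ 0.12, -0.06,  0.81]))
```

Run:
```python
from h import *
print(goalW([.4,-.21,.3],state()['eef_rot']))
```

```text
(array([ 0.007, -0.343, -0.114]), array([0., 0., 0.]))
```

```bash
python3 -m handwheel '[{"dp":[0,-0.03,-0.04],"rot":[0,0,0],"hand":-1},{"dp":[0,-0.07,-0.06],"rot":[0,0,0],"hand":-1},{"dp":[0.002,-0.11,-0.08],"rot":[0,0,0],"hand":-1},{"dp":[0.004,-0.16,-0.1],"rot":[0,0,0],"hand":-1},{"dp":[0.006,-0.21,-0.114],"rot":[0,0,0],"hand":-1},{"dp":[0.007,-0.26,-0.114],"rot":[0,0,0],"hand":-1},{"dp":[0.007,-0.3,-0.114],"rot":[0,0,0],"hand":-1},{"dp":[0.007,-0.343,-0.114],"rot":[0,0,0],"hand":-1},{"dp":[0.007,-0.343,-0.114],"rot":[0,0,0],"hand":-1},{"dp":[0.007,-0.343,-0.114],"rot":[0,0,0],"hand":-1}]'
python3 - <<'E'
from h import *
where()
ps={}
for n in('scene','top'):
    im=[camera(n)[0].astype(float) for _ in range(3)];ps[n]=np.mean(im,0).astype(np.uint8);np.save(n+'3.npy',ps[n])
o=[np.hstack([rect(n,ps[n],h,-115,-35,-55,5,5) for h in(11,38)]) for n in ps]
cv2.imwrite('pics/r5.png',np.vstack(o)[:,:,::-1]);print(np.vstack(o).shape)
E
```

```text
time_s: 10.8
tool_pos: [0.3964, -0.2147, 0.3004]
eef_rot: [[-0.894, 0.166, 0.416], [0.15, 0.986, -0.071], [-0.422, -0.001, -0.907]]
wrist_force: [1.0, -0.5, -0.2]
finger_gap: 0.0002
t 10.8 deckTCP mm [  14.4 -219.7  229.1] gap 0.0002 F deck [ 0.8 -0.4 -0.7] q [ 0.85 -0.18 -0.34  2.22 -0.31  0.7   2.1 ]
tool z deck [-0.174 -0.003 -0.985] tool y [ 0.003  1.    -0.003]
(600, 800, 3)
```

View pics/r5.png

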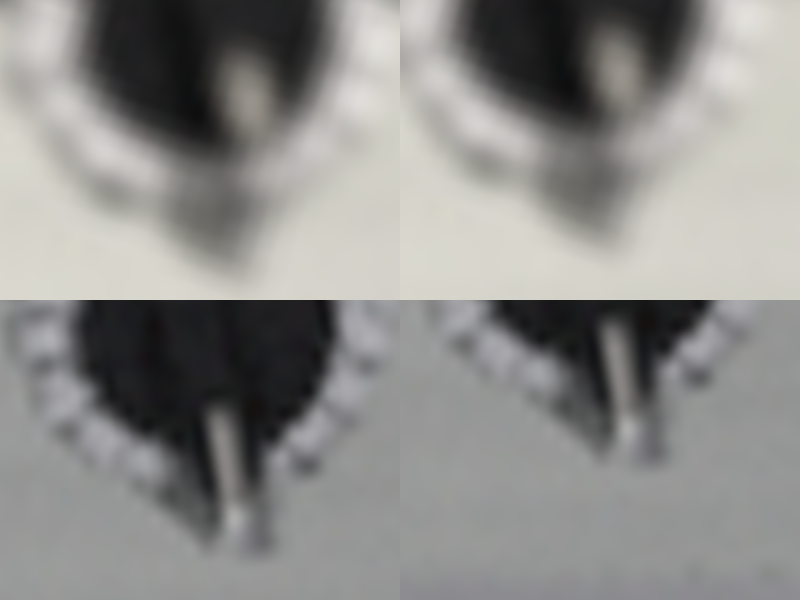

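Run:
```python
from h import *
a=[]
for n,p in(('top',np.load('top0.npz')['p']),('top',np.load('top3.npy')),('scene',np.load('scene0.npz')['p']),('scene',np.load('scene3.npy'))):
    im=rect(n,p,11,-105,-65,-55,-25,10).copy()
    im=cv2.convertScaleAbs(im,alpha=1.2 if n=='top' else 1)
    cx=2.9 if n=='top' else -1
    for ang in(-71.5,-76.5,-81.5):
        t=np.radians(ang)
        for r in(34,48): # ticks
            y=-75-r*np.cos(t);x=cx+r*np.sin(t)
            cv2.circle(im,(int((-65-y)*10),int((-25-x)*10)),2,(255,0,0),-1)
    a.append(im)
cv2.imwrite('pics/r6.png',np.vstack([np.hstack(a[:2]),np.hstack(a[2:])])[:,:,::-1])
```

```text
(no output)
```

View pics/r6.png

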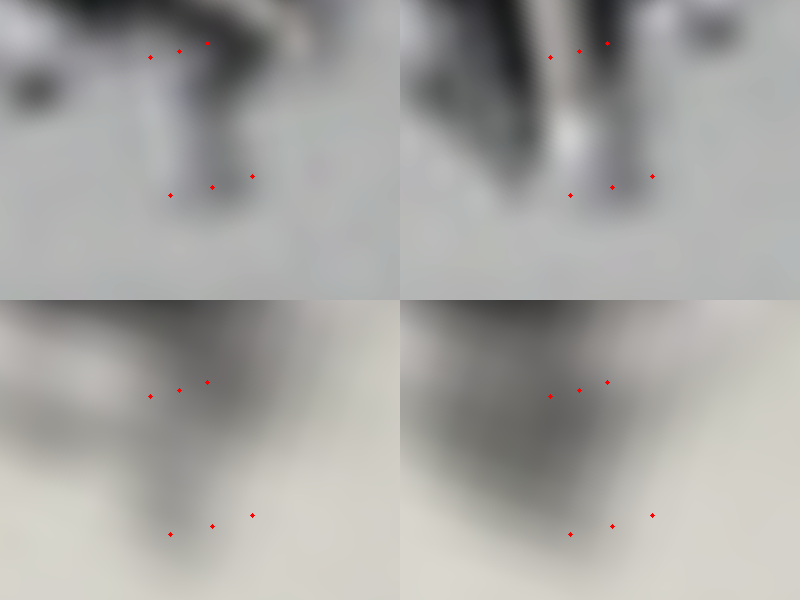

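Run:
```python
from scan import *
s=state();R=dialR(-90,-10)@F(1);print(goal([3,130,120],R),goal([3,130,54],R))
sim(s['joint_pos'],[(toW([3,130,120]),Rd@R),(toW([3,130,54]),Rd@R),(toW([3,-60,54]),Rd@R)])
```

```text
(array([-0.0076,  0.3443,  0.1085]), array([ 0.1, -0.1,  0.1])) (array([-0.0192,  0.3442,  0.1735]), array([ 0.1, -0.1,  0.1]))
[ 0.43  0.19 -1.03  2.19  0.78  0.66  0.26] dev 0.0 end 0.0 0.0
[ 0.32  0.35 -0.92  2.18  1.03  0.65  0.07] dev 0.0 end 0.0 0.0
[ 0.82  0.25 -0.93  2.28  0.84  0.39  0.62] dev 0.0 end 0.0 0.0
```

```bash
python3 -m handwheel '[{"dp":[0,0.04,0.01],"rot":[0,0,0],"hand":-1},{"dp":[0,0.08,0.02],"rot":[0,0,0],"hand":-1},{"dp":[-0.001,0.13,0.035],"rot":[0,0,0],"hand":-1},{"dp":[-0.003,0.17,0.05],"rot":[0,0,0],"hand":-1},{"dp":[-0.004,0.22,0.065],"rot":[0,0,0],"hand":-1},{"dp":[-0.006,0.27,0.08],"rot":[0,0,0],"hand":-1},{"dp":[-0.007,0.31,0.095],"rot":[0,0,0],"hand":-1},{"dp":[-0.008,0.344,0.108],"rot":[0,0,0],"hand":-1},{"dp":[-0.008,0.344,0.108],"rot":[0,0,0],"hand":-1},{"dp":[-0.013,0.344,0.14],"rot":[0,0,0],"hand":-1},{"dp":[-0.019,0.344,0.172],"rot":[0,0,0],"hand":-1},{"dp":[-0.019,0.344,0.172],"rot":[0,0,0],"hand":-1},{"dp":[-0.019,0.344,0.172],"rot":[0,0,0],"hand":-1}]' 10
python3 - <<'E'
from scan import *
s=where()
R=dialR(-90,-10)@F(1);print(goal([3,130,54],R),goal([3,100,54],R))
E
```

```text
time_s: 12.4
tool_pos: [0.5407, 0.1168, 0.1514]
eef_rot: [[-0.897, 0.157, 0.414], [0.143, 0.988, -0.065], [-0.419, 0.001, -0.908]]
wrist_force: [0.0, 0.0, 0.3]
finger_gap: 0.0009
t 12.4 deckTCP mm [  1.7 130.8  56.1] gap 0.0009 F deck [0.2 0.  0.2] q [ 0.41  0.38 -1.03  2.17  1.07  0.69  0.05]
tool z deck [-0.178  0.002 -0.984] tool y [-0.003  1.     0.003]
(array([-0.0016, -0.0008,  0.0018]), array([ 0.1, -0.2,  0.2])) (array([-0.0015, -0.0308,  0.0018]), array([ 0.1, -0.2,  0.2]))
```

```bash
python3 -m handwheel '[{"dp":[-0.001,-0.006,0.001],"rot":[0,0,0],"hand":-1},{"dp":[-0.001,-0.012,0.002],"rot":[0,0,0],"hand":-1},{"dp":[-0.001,-0.015,0.002],"rot":[0,0,0],"hand":-1},{"dp":[-0.001,-0.018,0.002],"rot":[0,0,0],"hand":-1},{"dp":[-0.001,-0.021,0.002],"rot":[0,0,0],"hand":-1},{"dp":[-0.001,-0.024,0.002],"rot":[0,0,0],"hand":-1},{"dp":[-0.001,-0.027,0.002],"rot":[0,0,0],"hand":-1},{"dp":[-0.001,-0.03,0.002],"rot":[0,0,0],"hand":-1},{"dp":[-0.001,-0.034,0.002],"rot":[0,0,0],"hand":-1},{"dp":[-0.001,-0.038,0.002],"rot":[0,0,0],"hand":-1}]'
python3 - <<'E'
from h import *
where()
E
```

```text
time_s: 13.4
tool_pos: [0.5366, 0.0797, 0.1502]
eef_rot: [[-0.897, 0.156, 0.414], [0.142, 0.988, -0.064], [-0.419, 0.002, -0.908]]
wrist_force: [1.2, 3.5, -0.0]
finger_gap: 0.0005
t 13.4 deckTCP mm [ 2.5 93.5 54. ] gap 0.0005 F deck [ 0.5  3.7 -0.3] q [ 0.5   0.36 -1.03  2.21  1.05  0.63  0.12]
tool z deck [-0.177  0.004 -0.984] tool y [-0.004  1.     0.005]
```

```bash
python3 -m handwheel '[{"dp":[0,-0.006,0],"rot":[0,0,0],"hand":-1},{"dp":[0,-0.012,0],"rot":[0,0,0],"hand":-1},{"dp":[0,-0.018,0],"rot":[0,0,0],"hand":-1},{"dp":[0,-0.024,0],"rot":[0,0,0],"hand":-1},{"dp":[0,-0.03,0],"rot":[0,0,0],"hand":-1},{"dp":[0,-0.036,0],"rot":[0,0,0],"hand":-1},{"dp":[0,-0.042,0],"rot":[0,0,0],"hand":-1},{"dp":[0,-0.048,0],"rot":[0,0,0],"hand":-1},{"dp":[0,-0.054,0],"rot":[0,0,0],"hand":-1},{"dp":[0,-0.06,0],"rot":[0,0,0],"hand":-1},{"dp":[0,-0.066,0],"rot":[0,0,0],"hand":-1},{"dp":[0,-0.072,0],"rot":[0,0,0],"hand":-1},{"dp":[0,-0.078,0],"rot":[0,0,0],"hand":-1},{"dp":[0,-0.084,0],"rot":[0,0,0],"hand":-1},{"dp":[0,-0.088,0],"rot":[0,0,0],"hand":-1},{"dp":[0,-0.091,0],"rot":[0,0,0],"hand":-1},{"dp":[0,-0.094,0],"rot":[0,0,0],"hand":-1}]'
python3 - <<'E'
from h import *
where()
p,d=camera('top');P=cloud('top',d);D=(P-dc())@Rd*1000
m=(d>0)&(D[...,2]>58)&(D[...,2]<80)&(abs(D[...,0])<45)&(D[...,1]<120)&(D[...,1]>-140)&(p.max(2)<70)
print(m.sum(),np.percentile(D[m],[5,50,95],axis=0).round(1) if m.sum() else '')
E
```

```text
time_s: 15.1
tool_pos: [0.5217, -0.013, 0.1501]
eef_rot: [[-0.897, 0.155, 0.414], [0.142, 0.988, -0.063], [-0.419, 0.002, -0.908]]
wrist_force: [-1.8, 6.8, 3.0]
finger_gap: 0.0004
t 15.1 deckTCP mm [ 2.7 -0.4 53.8] gap 0.0004 F deck [-0.7  6.5  4.1] q [ 0.76  0.3  -1.04  2.26  0.98  0.5   0.37]
tool z deck [-0.177  0.004 -0.984] tool y [-0.004  1.     0.005]
60 [[ 13.4 -21.5  60.8]
 [ 26.8 -14.7  71.9]
 [ 38.9   0.3  76.6]]
```

```bash
python3 -m handwheel '[{"dp":[0,-0.004,0],"rot":[0,0,0],"hand":-1},{"dp":[0,-0.008,0],"rot":[0,0,0],"hand":-1},{"dp":[0,-0.012,0],"rot":[0,0,0],"hand":-1},{"dp":[0,-0.015,0],"rot":[0,0,0],"hand":-1},{"dp":[0,-0.018,0],"rot":[0,0,0],"hand":-1},{"dp":[0,-0.021,0],"rot":[0,0,0],"hand":-1},{"dp":[0,-0.024,0],"rot":[0,0,0],"hand":-1}]'
python3 -c "
from h import *
where()"
python3 -m handwheel '[{"dp":[0,-0.002,0],"rot":[0,0,0],"hand":-1},{"dp":[0,-0.004,0],"rot":[0,0,0],"hand":-1},{"dp":[0,-0.005,0],"rot":[0,0,0],"hand":-1}]'
python3 -c "
from h import *
where()"
```

```text
time_s: 15.85
tool_pos: [0.5178, -0.0371, 0.1501]
eef_rot: [[-0.897, 0.155, 0.415], [0.142, 0.988, -0.063], [-0.419, 0.002, -0.908]]
wrist_force: [0.3, 6.0, 0.4]
finger_gap: 0.0002
t 15.85 deckTCP mm [  2.7 -24.8  53.7] gap 0.0002 F deck [-0.4  5.9  0.7] q [ 0.83  0.29 -1.05  2.27  0.95  0.47  0.45]
tool z deck [-0.177  0.005 -0.984] tool y [-0.004  1.     0.005]
time_s: 16.15
tool_pos: [0.517, -0.042, 0.1501]
eef_rot: [[-0.897, 0.155, 0.415], [0.142, 0.988, -0.062], [-0.42, 0.003, -0.908]]
wrist_force: [1.2, 5.7, -0.8]
finger_gap: 0.0006
t 16.15 deckTCP mm [  2.8 -29.7  53.8] gap 0.0006 F deck [-0.2  5.8 -0.8] q [ 0.84  0.29 -1.05  2.27  0.95  0.46  0.47]
tool z deck [-0.177  0.005 -0.984] tool y [-0.004  1.     0.006]
```

```bash
python3 -m handwheel '[{"dp":[0,-0.002,0],"rot":[0,0,0],"hand":-1},{"dp":[0,-0.003,0],"rot":[0,0,0],"hand":-1},{"dp":[0,-0.004,0],"rot":[0,0,0],"hand":-1}]' | grep -E "pos|force"
```

```text
tool_pos: [0.5163, -0.0458, 0.1501]
wrist_force: [3.2, 5.9, -2.9]
```

```bash
python3 -m handwheel '[{"dp":[0,-0.001,0],"rot":[0,0,0],"hand":-1},{"dp":[0,-0.002,0],"rot":[0,0,0],"hand":-1},{"dp":[0,-0.003,0],"rot":[0,0,0],"hand":-1}]' | grep -E "pos|force"
```

```text
tool_pos: [0.5159, -0.0485, 0.1501]
wrist_force: [2.3, 6.0, -2.4]
```

```bash
python3 -m handwheel '[{"dp":[0,-0.002,0],"rot":[0,0,0],"hand":-1},{"dp":[0,-0.003,0],"rot":[0,0,0],"hand":-1},{"dp":[0,-0.004,0],"rot":[0,0,0],"hand":-1}]' | grep -E "pos|force"
```

```text
tool_pos: [0.5153, -0.0522, 0.1501]
wrist_force: [3.0, 5.6, -1.8]
```

```bash
python3 -m handwheel '[{"dp":[0,-0.002,0],"rot":[0,0,0],"hand":-1},{"dp":[0,-0.003,0],"rot":[0,0,0],"hand":-1},{"dp":[0,-0.004,0],"rot":[0,0,0],"hand":-1}]' | grep -E "pos|force"
```

```text
tool_pos: [0.5151, -0.0533, 0.1502]
wrist_force: [6.0, 12.7, -7.1]
```

```bash
python3 -m handwheel '[{"dp":[0,-0.002,0],"rot":[0,0,0],"hand":-1},{"dp":[0,-0.003,0],"rot":[0,0,0],"hand":-1},{"dp":[0,-0.004,0],"rot":[0,0,0],"hand":-1}]' | grep -E "pos|force"
```

```text
tool_pos: [0.5149, -0.0541, 0.1503]
wrist_force: [5.5, 11.5, -6.4]
```

```bash
python3 -c "
from h import *
where()"; python3 -m handwheel '[{"dp":[0,-0.002,0],"rot":[0,0,0],"hand":-1},{"dp":[0,-0.004,0],"rot":[0,0,0],"hand":-1},{"dp":[0,-0.005,0],"rot":[0,0,0],"hand":-1}]' | grep -E "pos|force"; python3 -c "
from h import *
where()"
```

```text
t 17.65 deckTCP mm [  2.8 -42.   53.9] gap 0.0005 F deck [-0.8 12.2 -7.3] q [ 0.9   0.29 -1.07  2.27  0.92  0.43  0.54]
tool z deck [-0.174  0.02  -0.985] tool y [-0.007  1.     0.022]
tool_pos: [0.5145, -0.0569, 0.1503]
wrist_force: [2.8, 9.7, -3.2]
t 17.95 deckTCP mm [  2.9 -44.9  54. ] gap 0.0005 F deck [-0.9 10.  -3.3] q [ 0.92  0.3  -1.07  2.28  0.92  0.43  0.55]
tool z deck [-0.173  0.024 -0.985] tool y [-0.008  1.     0.026]
```

```bash
python3 -m handwheel '[{"dp":[0,-0.002,0],"rot":[0,0,0],"hand":-1},{"dp":[0,-0.003,0],"rot":[0,0,0],"hand":-1},{"dp":[0,-0.004,0],"rot":[0,0,0],"hand":-1}]' | grep -E "pos|force"; python3 -c "
from h import *
where()"
```

```text
tool_pos: [0.514, -0.0598, 0.1503]
wrist_force: [1.9, 6.4, -1.1]
t 18.25 deckTCP mm [  2.8 -47.8  54. ] gap 0.0003 F deck [ 0.   6.7 -1.3] q [ 0.93  0.3  -1.07  2.28  0.91  0.42  0.57]
tool z deck [-0.173  0.026 -0.985] tool y [-0.008  1.     0.028]
```

```bash
python3 -m handwheel '[{"dp":[0,-0.001,0],"rot":[0,0,0],"hand":-1},{"dp":[0,-0.002,0],"rot":[0,0,0],"hand":-1},{"dp":[0,-0.003,0],"rot":[0,0,0],"hand":-1}]' | grep -E "pos|force"; python3 -c "
from h import *
where()"
```

```text
tool_pos: [0.5135, -0.0626, 0.1503]
wrist_force: [1.3, 3.9, -0.4]
t 18.55 deckTCP mm [  2.8 -50.7  53.9] gap 0.0005 F deck [ 0.3  4.1 -0.7] q [ 0.94  0.3  -1.08  2.28  0.91  0.42  0.58]
tool z deck [-0.173  0.027 -0.985] tool y [-0.009  1.     0.029]
```

```bash
python3 -m handwheel '[{"dp":[0,-0.001,0],"rot":[0,0,0],"hand":-1},{"dp":[0,-0.002,0],"rot":[0,0,0],"hand":-1}]' | grep -E "pos|force"; python3 -c "
from h import *
where()
p,d=camera('top');P=cloud('top',d);D=(P-dc())@Rd*1000
m=(d>0)&(D[...,2]>58)&(D[...,2]<80)&(abs(D[...,0])<45)&(D[...,1]<0)&(D[...,1]>-140)&(p.max(2)<70)
print(m.sum(),np.percentile(D[m],[5,50,95],axis=0).round(1))"
```

```text
tool_pos: [0.5131, -0.0653, 0.1503]
wrist_force: [0.6, 3.1, 1.4]
t 18.75 deckTCP mm [  2.8 -53.4  53.9] gap 0.0004 F deck [0.9 3.1 1.1] q [ 0.95  0.3  -1.08  2.28  0.91  0.42  0.59]
tool z deck [-0.173  0.026 -0.985] tool y [-0.008  1.     0.028]
63 [[ 15.  -74.7  59.8]
 [ 26.6 -67.   72.1]
 [ 38.7 -52.9  77.7]]
```

```bash
python3 -m handwheel '[{"dp":[0,-0.001,0],"rot":[0,0,0],"hand":-1},{"dp":[0,-0.002,0],"rot":[0,0,0],"hand":-1}]' | grep -E "pos|force"; python3 -c "
from h import *
where()"
```

```text
tool_pos: [0.5127, -0.0674, 0.1503]
wrist_force: [-0.4, 5.6, 1.5]
t 19.0 deckTCP mm [  2.8 -55.5  53.9] gap 0.0008 F deck [-0.3  5.5  2. ] q [ 0.95  0.3  -1.08  2.28  0.9   0.42  0.59]
tool z deck [-0.173  0.026 -0.985] tool y [-0.008  1.     0.028]
```

```bash
python3 -m handwheel '[{"dp":[0,-0.001,0],"rot":[0,0,0],"hand":-1},{"dp":[0,-0.002,0],"rot":[0,0,0],"hand":-1}]' | grep -E "pos|force"; python3 -c "
from h import *
where()"
```

```text
tool_pos: [0.5126, -0.0683, 0.1503]
wrist_force: [0.8, 6.4, 1.1]
t 19.2 deckTCP mm [  2.8 -56.4  53.9] gap 0.0001 F deck [0.4 6.4 1. ] q [ 0.96  0.3  -1.08  2.28  0.9   0.41  0.6 ]
tool z deck [-0.172  0.028 -0.985] tool y [-0.009  1.     0.03 ]
```

```bash
python3 -m handwheel '[{"dp":[0,-0.002,0],"rot":[0,0,0],"hand":-1},{"dp":[0,-0.003,0],"rot":[0,0,0],"hand":-1}]' | grep -E "pos|force"; python3 -c "
from h import *
where()"
```

```text
tool_pos: [0.5125, -0.069, 0.1504]
wrist_force: [1.5, 9.9, -0.2]
t 19.4 deckTCP mm [  2.9 -57.2  54. ] gap -0.0001 F deck [-0.2 10.  -0.1] q [ 0.97  0.3  -1.09  2.28  0.9   0.41  0.61]
tool z deck [-0.171  0.032 -0.985] tool y [-0.01   0.999  0.034]
```

```bash
python3 -m handwheel '[{"dp":[0,0.002,0],"rot":[0,0,0],"hand":-1},{"dp":[0,0.004,0],"rot":[0,0,0],"hand":-1},{"dp":[0,0.006,0],"rot":[0,0,0],"hand":-1}]' | grep -E "pos|force"; python3 -c "
from h import *
where()"
```

```text
tool_pos: [0.5126, -0.0642, 0.15]
wrist_force: [-0.4, 0.6, 0.1]
t 19.7 deckTCP mm [  2.1 -52.4  54.1] gap 0.0007 F deck [-0.4  0.5  0.4] q [ 0.95  0.3  -1.08  2.28  0.9   0.42  0.59]
tool z deck [-0.173  0.03  -0.985] tool y [-0.009  0.999  0.032]
```

```bash
python3 -m handwheel '[{"dp":[0,0.015,0],"rot":[0,0,0],"hand":-1},{"dp":[0,0.03,0],"rot":[0,0,0],"hand":-1},{"dp":[0.006,0.03,-0.035],"rot":[0,0,0],"hand":-1},{"dp":[0.01,0.03,-0.06],"rot":[0,0,0],"hand":-1},{"dp":[0.015,0.03,-0.08],"rot":[0,0,0],"hand":-1},{"dp":[0.015,0.03,-0.08],"rot":[0,0,0],"hand":-1},{"dp":[0.015,0.03,-0.08],"rot":[0,0,0],"hand":-1}]' | grep -E "pos|force"; python3 -c "
from h import *
where()
p,d=camera('top');P=cloud('top',d);D=(P-dc())@Rd*1000
m=(d>0)&(D[...,2]>58)&(D[...,2]<80)&(abs(D[...,0])<45)&(D[...,1]<130)&(D[...,1]>-140)&(p.max(2)<70)
print(m.sum(),np.percentile(D[m],[5,50,95],axis=0).round(1))
cv2.imwrite('pics/t9.png',cv2.resize(p[150:300,220:420],None,fx=4,fy=4,interpolation=cv2.INTER_CUBIC)[:,:,::-1])"
```

```text
tool_pos: [0.469, -0.0306, 0.2172]
wrist_force: [0.1, -0.7, 0.2]
t 20.4 deckTCP mm [  0.9 -26.3 136.9] gap 0.0009 F deck [ 0.3 -0.7  0. ] q [ 1.33 -0.02 -1.38  2.29  0.11  0.43  1.28]
tool z deck [-0.172  0.025 -0.985] tool y [-0.009  1.     0.027]
115 [[-24.4 -76.9  62.4]
 [  9.7 -70.6  72.6]
 [ 37.1 -64.   76.8]]
```

View pics/t9.png

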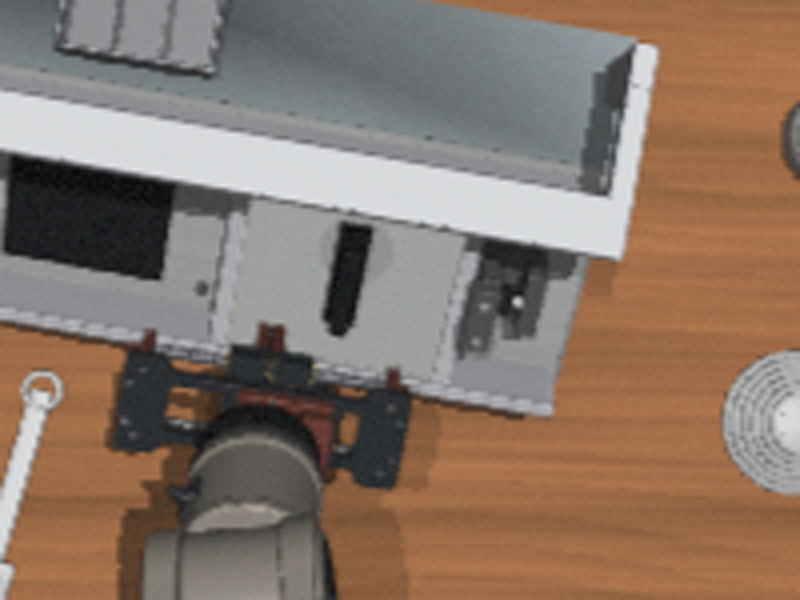

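The guard is shut over the dial, with its fin at about machine y -70 mm. It has stayed there since the hand withdrew, and the gripper touches nothing. I'm handing the job in.

```bash
python3 -c "
from station import *
print(finish_job())"
```

```text
the job is handed in; nothing more can be done
None
```

The dial is set and the guard is caught shut. The job was handed in at about 20 s of the 50 s allowed. The dial's match to the index tab is the least certain result.

- **Dial:** I closed the jaws around the grip bar at the estimated tab direction, which turned the dial about 40° clockwise into line. The jaw gap closed to 13.9 mm, the bar's thickness, so the bar sat flat in the pads. I then let go while the guard was still open.
- **Dial check:** The pointer should stand at about -76.5° by the tool's orientation (0° pointing right, seen looking onto the deck). My tab estimates from the camera images were mostly -76° to -79°, but readings of single features ran from about -74° to -83°. The tab is only a few pixels wide, and the dial's shadow fell on it after the turn. The error is probably within the 5° limit, but I could not confirm it sharply. I also could not check the pointer again after the guard closed.
- **Guard:** I pushed it shut with closed fingers on the fin. The wrist force was about 6 N while it slid and 12–15 N at the catch roller. It fell to about 3 N as the guard caught, and I stopped at 10 N on the buffer. These are readings at the end of each move, and all are well under 30 N.
- **Guard check:** When I backed off 5 mm the force went to zero. After the hand withdrew, the guard stayed shut with its fin at about machine y -70 mm, past the -47 mm required.
- **Surroundings:** I never touched the things standing about. Those visible in the last picture (the tray, and parts of the spanner, cassette and hub) looked unmoved, and the wrist force was near zero at the end. I made no separate check of the others.

The first approach ran into joint limits. It cost a few seconds of retreat and re-approach, but nothing was touched.

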